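Hang a profile template on the jigger's clamp stud

TASK

Take the pale plywood profile template out of the rack and hang it on the stud of the green bench jigger: slide its slot sideways over the stud until it comes up against the stud, keeping it upright and without forcing it, then let it down so that it hangs by the notch at the end of the slot. With the template hanging there, swing the red clamp lever to the right as far as it goes so that the template is clamped, and leave the other things where they are.

Things in the scene. Friction and masses are not known exactly. Their poses are not given: they have to be found in the camera images.
- template: The PALE plywood template: an upright plate 10 mm thick (x), 110 wide (y), 127 high (z), about 0.24 kg, 2 mm steel profile edge on the lower part of its -x face. Origin = hang_point, mid-thickness, mid-width, 75 mm above its feet. It stands free in one rack groove.
- hang_point (a point): On the template: where the stud's axis lies when it hangs. A notch 12 mm wide (y -6 to +6 mm) goes up from the closed end of the slot; its top is 4.5 mm above this point. The slot is level, 12.5 mm high, centre line 9 mm below this point, and runs from its closed end at y = -6 mm to the plate's +y edge.
- slot_mouth (a point): On the template: centre of the slot's open mouth in its +y edge (55 mm to +y of and 9 mm below hang_point), flared to 19 mm high over the last 9 mm.
- grip_tab (a point): On the template: centre of the place to grip, across the 10 mm thickness, 38 mm above hang_point and 14 mm below the top edge; the tab is 64 mm wide and 24 mm high. Gripping lower would bring the fingertips onto the clamp.
- jigger: Green bench jigger, fixed: base plate 170 x 270 mm, column, arm, carriage with stud, red lever. Origin on the table under jigger_mid, same axes. In its middle a plaster dome 62 mm high. The template goes in with its axes parallel to these, from the -y side towards +y.
- jigger_mid (a point): On the jigger, 150 mm above the table, at the stud's height, in the mid-plane of the gap the plate slides in. Axes: x into the arm (along the stud), y along the arm to the left, z up. The 9 mm stud sits on a carriage locked anywhere from y = -22 to +22 mm; where is not measured: feel for it. Gap along x: -7 mm (washer, 26 wide) to +7 mm (carriage face, 38 wide, 28 high).
- column_top (a point): Top of the jigger's column, 184 mm above the table, 32 mm thick, 135 mm to the left (+y) of jigger_mid and 21 mm behind it. The arm between is no higher than 14 mm above the stud's axis.
- clamp_lever (a joint): Red lever, rad: 0 = open, pointing to jigger_mid's -x; it swings to the right, pointing to -y at its stop, 1.5 = clamped. Starts at 0 to 0.2, stays where left, takes 3 to 8 N near its end. Upright pivot 20 mm to -x of jigger_mid, at the stud's y (that of hang_point once hung). Lever 68 mm long from the pivot, 10 thick, 12 high, level with the stud.
- rack: Wooden rack, fixed, 150 (x) by 120 (y) by 30 mm high, origin under its middle. Two grooves along y, 16 mm wide and 22 mm deep, at x = -39 and +39 mm: the pale template stands in one, the dark spare in the other.
- spare_centre (a point): Dark wood spare template, same size, in the rack's other groove; the point that matches hang_point. Leave it.
- colour_jar: Bystander: small jar of blue ceramic colour, 48 mm wide, 58 mm high, origin at its foot.
- kidney: Bystander: red rubber kidney, 60 x 92 x 10 mm, lying flat, origin at its underside.
- beaker: Bystander: pale beaker, 71 mm wide, 93 mm high, origin at its foot.

How it is judged (in metres and radians):
On the way, in this order (a step that is already met when the one before it is completed fails the run):
1. the template hangs by its notch on the stud, let go, while the lever is still open (z of hang_point in the frame of jigger_mid between -0.0035 and 0.0035 m and x of hang_point in the frame of jigger_mid between -0.006 and 0.006 m and y of hang_point in the frame of jigger_mid between -0.03 and 0.03 m and angle between hang_point's own z axis and vertical below 0.12 rad and value of joint clamp_lever below 0.6 rad and contact force between the fingers and template below 0.2 N and contact force between template and jigger above 0.8 N), for 0.2 s.
2. the lever is swung over to its stop and the template is clamped (z of hang_point in the frame of jigger_mid between -0.0035 and 0.0035 m and x of hang_point in the frame of jigger_mid between -0.006 and 0.006 m and y of hang_point in the frame of jigger_mid between -0.03 and 0.03 m and angle between hang_point's own z axis and vertical below 0.12 rad and value of joint clamp_lever above 1.3 rad and contact force between template and jigger above 5 N), for 0.2 s.
At the end, for the whole second after the job is handed in: The pale template hangs at rest on the stud by its notch (height within 3.5 mm, within 6 mm of the gap's middle and 30 mm of the arm's middle, at most 0.12 rad from upright) and is clamped: lever past 1.3 rad, clamp force on the template over 5 N (all of step 2 and linear speed of template below 0.02 m/s); the robot touches nothing.
It fails at once if the template is pressed against the jigger with more than 20 N before it is clamped (lever below 0.6 rad) (contact force between template and jigger above 20 N and value of joint clamp_lever below 0.6 rad).
It fails at once if the template is forced askew, more than 0.15 rad from upright (angle between hang_point's own z axis and vertical above 0.15 rad).
It fails at once if the spare template is moved more than 15 mm (distance of spare_centre from where it was at the start of the episode above 0.015 m).
It fails at once if the colour jar, the kidney or the beaker is moved more than 15 mm (distance of any of colour_jar, kidney, beaker from where it was at the start of the episode above 0.015 m).
It also fails if it takes over 66 s, if anything falls off the work surface, if the arm or the gripper's body presses on something with over 40 N, if the wrist force passes 120 N, or if a joint passes its speed limit or range.

ROBOT

A 6-joint arm with a two-finger parallel gripper is mounted at the origin on a cart in front of the work surface, level with it; the furniture and walls round the work are solid. World frame = base frame: x ahead of the robot, y to its left, z up, the work surface at z = 0. Lengths are in mm, angles in rad, forces in N, time in s.
With the tool pointing down it reaches from about 250 to 725 mm from the base axis. Payload 9.7 kg.
Tool frame: the origin (TCP) lies midway between the tips of the shut fingers; the grasp point (between the pads) lies 19 mm behind it; x points along the fingers, y is the direction in which the jaws open and shut, and the axes are right-handed (so a half turn about x gives the same grasp; the last joint's range is limited). The gripper opens to 85 mm and grips with 20 to 120 N. Pads are 22 mm wide; open, the fingers measure 114 mm over their backs; the gripper's body (76 mm by 85 mm) begins 54 mm behind the grasp point. The pads swing forward as they close: fully open they stand 13 mm farther back than shut.
Start: joints at [-1.135, 0.087, 0.176, 1.66, 0, 1.571], TCP at [232.172, -498.591, 231.284] pointing down, gripper open.
Joint ranges: [-3.13, 3.13], [-0.85, 1.81], [-1.15, 1.24], [-2.2, 2.28], [-1.44, 1.52], [-3.14, 3.14]. Speed limits (rad/s): [2.22, 2.22, 2.57, 3.14, 3.14, 3.14].

INTERFACE

Orientations are given as a unit quaternion [w, x, y, z].
In Python, from workcell import monitor, imaging, sign_off gives the robot as it stands. The module is installed in compiled form; this text tells all that it offers.
- The arm moves only by the tool move_arm, never from a script. Its argument "deltas" is a list of rows, each an object of numbers: "tx", "ty", "tz": the shift along the tool's x, y, z in mm; "rx", "ry", "rz": the turn, a rotation vector about the tool's x, y, z in degrees; "fingers": the opening, from 0 (shut) to 1 (fully open). In form: [{"tx": .., "ty": .., "tz": .., "rx": .., "ry": .., "rz": .., "fingers": ..}, ...]. A call has 1 to 10 rows; each row is the pose to reach, as a shift and turn from the pose measured when the call began, along the tool's axes at that moment; what a row does not reach only later rows make up. A row lasts 1/12 s, in which the tool goes at most 41.7 mm and 7.16 degrees, less where a joint would pass 70% of its speed; a pose out of reach is approached as far as the arm can. A call with a gripper value outside its range is refused whole. The fingers move at their own pace and stop on an object; "newtons" is the grip in N (left out, the last holds). Time passes only in rows, so rows that repeat a pose let the fingers close. It gives the time, the measured TCP pose, the force and the opening at its end, in the units of the state.
- monitor.read_state(): the state, without advancing time (a new reading comes with each control period).
- imaging.capture(name): name is "scene" or "top" or "wrist"; returns the picture (400x640x3 uint8, red, green, blue); there is no depth.
- imaging.camera_params(name): a dict with "intrinsics" (3x3 intrinsics, pixels), "D" ([k1, k2, p1, p2, k3] as OpenCV has them; the pictures are not rectified), "R" (3x3) and "t" (3): a world point X has camera coordinates R X + t; the wrist camera has in their place "mount" (4x4, takes a point from camera to tool coordinates, whose origin is the TCP and whose axes are the tool frame's). Camera axes: x right, y down, z forward; pixel columns grow to the right and rows downward; lengths in mm; the calibration is good to about 2 mm. A picture is of the moment at which its call begins: read the wrist's pose just before it. camera_params takes no time and is no camera call.
- sign_off(): hands the job in, once; it reports no verdict.
The state is a dict: "time_s": time; "q": joint angles; "joint_vel": joint speeds; "joint_efforts": joint torques, N m; "tool_pos": TCP position; "orientation": TCP orientation; "contact_force": force on the tool from outside, world axes, zero at the start; "wrist_torque": the same for the moment, N m; "width": finger opening in mm.
Only numpy, scipy, OpenCV 4.12 (cv2) and the standard library are available. Lean on these libraries where they do the work, as an engineer would, in place of code of your own. Each camera call takes 0.05 s, during which the arm holds its last target.

## Working session

There is one attempt and no reset: what is moved stays moved. The work goes in short steps, Python scripts to look and compute and a tool call to move; the robot and the scene stay as the last step left them, time stands still between calls to the robot, and variables do not carry over. Pictures are saved under pics/ and viewed, and the job is handed in when it is done.

Besides the shell and the picture viewer there is one more tool, called after "Emit:" by a JSON object that holds its "op" and its "data", one argument or row to a line. move_arm: Moves the arm, as the interface text tells. Its arguments: {"type":"object","properties":{"deltas":{"type":"array"},"newtons":{"type":"number"}},"required":["deltas"]}

```bash
mkdir -p pics; cat > h.py <<'E'
import numpy as np, cv2
from workcell import monitor, imaging
def snap(name,fn):
    im=imaging.capture(name); cv2.imwrite('pics/'+fn,cv2.cvtColor(im,cv2.COLOR_RGB2BGR)); return im
E
python3 - <<'E'
from h import *
s=monitor.read_state(); print(s)
snap('scene','s0.png');snap('top','t0.png')
for n in('scene','top','wrist'): print(n,imaging.camera_params(n))
E
```

```text
{'time_s': 0.0, 'q': array([-1.13500407e+00,  8.74742177e-02,  1.75132673e-01,  1.65981946e+00,
       -1.98240927e-05,  1.57080226e+00]), 'joint_vel': array([ 0.00238247, -0.00067221, -0.00069498,  0.00169951,  0.00057646,
       -0.00115063]), 'joint_efforts': array([ 1.61461362e-04, -5.20385957e+01,  4.64805937e+01,  1.62647269e-02,
        7.41337999e-05, -6.46389012e-06]), 'tool_pos': array([ 232.06557519, -498.38213361,  230.57455683]), 'orientation': array([-0.15238786, -0.69027597, -0.15332698,  0.69049827]), 'contact_force': array([ 0.44564095, -0.41438577, -0.5112408 ]), 'wrist_torque': array([-0.04474975, -0.03420217, -0.03099451]), 'width': 85.44455826003633}
scene {'intrinsics': array([[373.56046613,   0.        , 319.3530471 ],
       [  0.        , 373.56046613, 189.01865923],
       [  0.        ,   0.        ,   1.        ]]), 'D': array([-0.01139864,  0.        ,  0.        ,  0.        ,  0.        ]), 'R': array([[-0.86878787, -0.49489768,  0.01684993],
       [-0.35405901,  0.59703796, -0.71985269],
       [ 0.34619338, -0.63136515, -0.69392232]]), 't': array([55
[... 405 characters left out ...]
31714,  0.00625896, -0.99503615]]), 't': array([ 157.71709302,  578.95255305, 1257.06916973])}
wrist {'intrinsics': array([[305.67207657,   0.        , 313.23830347],
       [  0.        , 305.67207657, 196.86151088],
       [  0.        ,   0.        ,   1.        ]]), 'D': array([-0.03341888,  0.        ,  0.        ,  0.        ,  0.        ]), 'mount': array([[-2.21431742e-04, -3.18797698e-01,  9.47822757e-01,
        -1.42561050e+02],
       [ 9.99999213e-01, -1.24134641e-03, -1.83902326e-04,
        -6.53932926e-01],
       [ 1.23520401e-03,  9.47821970e-01,  3.18797722e-01,
        -8.12671042e+01],
       [ 0.00000000e+00,  0.00000000e+00,  0.00000000e+00,
         1.00000000e+00]])}
```

View pics/s0.png

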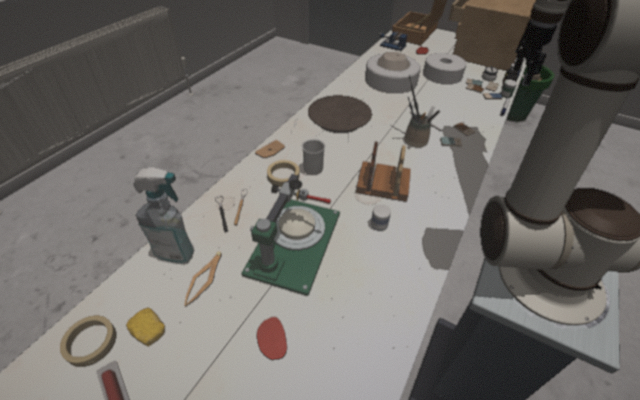

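View pics/t0.png

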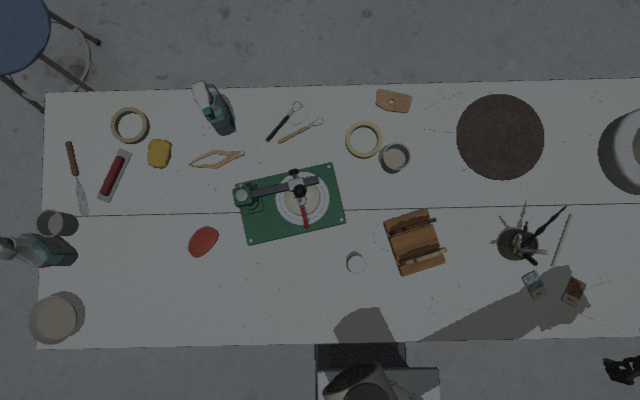

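The top view shows the jigger base around (290,203) and the lever at (304,214). The rack is at (414,242), with the pale template in its near groove (424,256) and the dark spare in the far one (412,226). Next I'll enlarge crops of both views.

```bash
python3 - <<'E'
import cv2
t=cv2.imread('pics/t0.png');s=cv2.imread('pics/s0.png')
cv2.imwrite('pics/t0c.png',cv2.convertScaleAbs(cv2.resize(t[150:290,220:460],None,fx=3.3,fy=3.3,interpolation=cv2.INTER_CUBIC),alpha=1.5))
cv2.imwrite('pics/s0c.png',cv2.convertScaleAbs(cv2.resize(s[130:300,230:430],None,fx=3.5,fy=3.5,interpolation=cv2.INTER_CUBIC),alpha=1.5))
E
```

```text
(no output)
```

View pics/t0c.png

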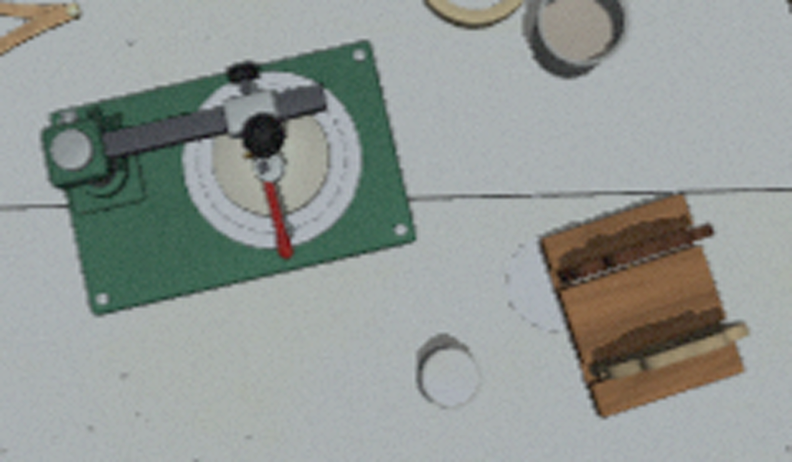

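View pics/s0c.png

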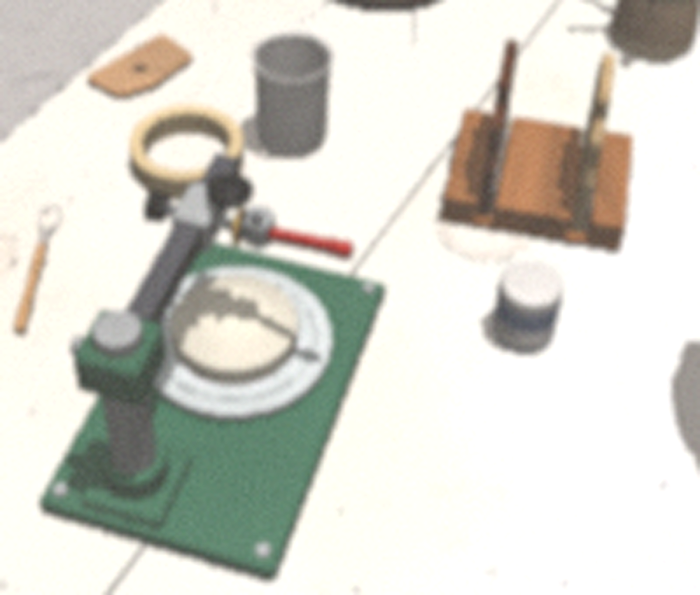

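```bash
cat >> h.py <<'E'
from scipy.spatial.transform import Rotation as Rn
def cam(name,state=None):
    p=imaging.camera_params(name); K,D=p['intrinsics'],p['D']
    if name!='wrist': return K,D,p['R'],p['t']
    M=p['mount']; q=state['orientation']; Rt=Rn.from_quat([q[1],q[2],q[3],q[0]]).as_matrix()
    Rwc=Rt@M[:3,:3]; c=Rt@M[:3,3]+state['tool_pos']
    return K,D,Rwc.T,-Rwc.T@c
def ray(C,px):
    K,D,R,t=C; u=cv2.undistortPoints(np.array(px,float).reshape(-1,1,2),K,D).reshape(-1,2)
    d=np.c_[u,np.ones(len(u))]@R; return -R.T@t, d/np.linalg.norm(d,axis=1)[:,None]
def onz(C,px,z):
    c,d=ray(C,px); return c+d*((z-c[2])/d[:,2])[:,None]
def tri(C1,p1,C2,p2):
    a,d=ray(C1,p1);b,e=ray(C2,p2);out=[]
    for u,v in zip(d,e):
        s=np.linalg.lstsq(np.c_[u,-v],b-a,rcond=None)[0]; P,Q=a+s[0]*u,b+s[1]*v
        out.append(np.r_[(P+Q)/2,np.linalg.norm(P-Q)])
    return np.array(out)
def proj(C,X):
    K,D,R,t=C; return cv2.projectPoints(np.array(X,float).reshape(-1,3),cv2.Rodrigues(R)[0],t,K,D)[0].reshape(-1,2)
E
python3 - <<'E'
from h import *
np.set_printoptions(precision=1,suppress=True)
T=cam('top');S=cam('scene')
print('campos',-S[2].T@S[3],-T[2].T@T[3])
tc=lambda p:np.array(p)/3.3+[220,150]
sc=lambda p:np.array(p)/3.5+[230,130]
# base plate corners: far-right? , near-right, near-left
b=tc([(369,41),(414,240),(97,314)])
for z in (8,12):
  P=onz(T,b,z);print('base z',z,P,np.linalg.norm(P[0]-P[1]),np.linalg.norm(P[1]-P[2]))
print('tri base',tri(T,tc([(414,240),(97,314)]),S,sc([(385,285),(270,577)])))
c=onz(T,tc([(71,150)]),184);print('coltop',c)
print('tri col',tri(T,tc([(71,150)]),S,sc([(118,334)])))
r=onz(T,tc([(541,238),(685,195),(745,371),(600,417)]),30);print('rack',r,r.mean(0),np.linalg.norm(np.diff(r,axis=0),axis=1))
print('lever tip',onz(T,tc([(286,254)]),156),tri(T,tc([(286,254)]),S,sc([(350,248)])))
print('pivot',onz(T,tc([(268,166)]),160), tri(T,tc([(268,166)]),S,sc([(258,222)])))
print('spare ends',onz(T,tc([(563,274),(711,231)]),(135)))
print('templ ends',onz(T,tc([(597,372),(747,329)]),(135)))
print('jar',onz(T,tc([(449,377)]),58),'beaker',onz(T,tc([(572,30)]),93))
E
```

```text
campos [248.3 715.9 771.7] [ 454.6  136.7 1309.6]
base z 8 [[698.6 107.2   8. ]
 [534.2  74.7   8. ]
 [480.1 332.5   8. ]] 167.54966788428993 263.3757295967571
base z 12 [[697.9 107.3  12. ]
 [534.   74.9  12. ]
 [480.  331.9  12. ]] 167.0347528313669 262.56632108251523
tri base [[533.6  74.9  14.    0.5]
 [481.6 333.9   2.8   3. ]]
coltop [[592.5 323.5 184. ]]
tri col [[593.7 325.3 171.9   0.6]]
rack [[ 532.2  -25.4   30. ]
 [ 564.  -141.4   30. ]
 [ 423.5 -182.5   30. ]
 [ 390.   -66.8   30. ]] [ 477.4 -104.    30. ] [120.3 146.3 120.4]
lever tip [[517.2 174.  156. ]] [[517.1 173.9 152.    0.7]]
pivot [[580.6 185.5 160. ]] [[581.  185.7 153.9   0.5]]
spare ends [[ 499.2  -27.2  135. ]
 [ 528.2 -136.4  135. ]]
templ ends [[ 427.7  -49.2  135. ]
 [ 456.3 -159.2  135. ]]
jar [[424.6  53.   58. ]] beaker [[687.6 -46.8  93. ]]
```

```bash
cat >> h.py <<'E'
def Rtool(s):
    q=s['orientation']; return Rn.from_quat([q[1],q[2],q[3],q[0]])
def goal(s,pos,yaw,sign=1):
    """delta (tool axes) to tool-down pose with tool y at yaw (sign flips)"""
    c,n=np.cos(yaw)*sign,np.sin(yaw)*sign
    x=np.array([0,0,-1.]);y=np.array([c,n,0]);z=np.cross(x,y)
    G=Rn.from_matrix(np.c_[x,y,z]); R0=Rtool(s)
    d=R0.inv().apply(np.array(pos)-s['tool_pos']); r=(R0.inv()*G).as_rotvec(degrees=True)
    return np.round(d,2),np.round(r,2)
E
python3 - <<'E'
from h import *
np.set_printoptions(precision=2,suppress=True)
s=monitor.read_state();print(Rtool(s).as_matrix())
for sg in(1,-1): print(goal(s,[436,-70,250],np.radians(15),sg))
E
```

```text
[[-0.    0.42 -0.91]
 [ 0.   -0.91 -0.42]
 [-1.   -0.   -0.  ]]
(array([ -18.98, -302.31, -365.69]), array([-80.03,  -0.05,   0.05]))
(array([ -18.98, -302.31, -365.69]), array([99.97,  0.06,  0.05]))
```

```bash
python3 - <<'E'
from h import *
s=monitor.read_state()
print(goal(s,[442,-100,260],np.radians(15)))
E
```

```text
(array([ -29.01, -272.59, -358.46]), array([-8.003e+01, -5.000e-02,  5.000e-02]))
```

Emit:
{"op": "move_arm", "data": {
  "deltas": [
    {"tx": -29, "ty": -272, "tz": -358, "rx": -80},
    {"tx": -29, "ty": -272, "tz": -358, "rx": -80},
    {"tx": -29, "ty": -272, "tz": -358, "rx": -80},
    {"tx": -29, "ty": -272, "tz": -358, "rx": -80},
    {"tx": -29, "ty": -272, "tz": -358, "rx": -80},
    {"tx": -29, "ty": -272, "tz": -358, "rx": -80},
    {"tx": -29, "ty": -272, "tz": -358, "rx": -80},
    {"tx": -29, "ty": -272, "tz": -358, "rx": -80},
    {"tx": -29, "ty": -272, "tz": -358, "rx": -80},
    {"tx": -29, "ty": -272, "tz": -358, "rx": -80}
  ]
}}

```text
invalid input
```

Emit:
{"op": "move_arm", "data": {
  "deltas": [
    {"tx": -29, "ty": -272, "tz": -358, "rx": -80, "ry": 0, "rz": 0, "fingers": 1},
    {"tx": -29, "ty": -272, "tz": -358, "rx": -80, "ry": 0, "rz": 0, "fingers": 1},
    {"tx": -29, "ty": -272, "tz": -358, "rx": -80, "ry": 0, "rz": 0, "fingers": 1},
    {"tx": -29, "ty": -272, "tz": -358, "rx": -80, "ry": 0, "rz": 0, "fingers": 1},
    {"tx": -29, "ty": -272, "tz": -358, "rx": -80, "ry": 0, "rz": 0, "fingers": 1},
    {"tx": -29, "ty": -272, "tz": -358, "rx": -80, "ry": 0, "rz": 0, "fingers": 1},
    {"tx": -29, "ty": -272, "tz": -358, "rx": -80, "ry": 0, "rz": 0, "fingers": 1},
    {"tx": -29, "ty": -272, "tz": -358, "rx": -80, "ry": 0, "rz": 0, "fingers": 1},
    {"tx": -29, "ty": -272, "tz": -358, "rx": -80, "ry": 0, "rz": 0, "fingers": 1},
    {"tx": -29, "ty": -272, "tz": -358, "rx": -80, "ry": 0, "rz": 0, "fingers": 1}
  ]
}}

```text
time_s: 0.93
tool_pos: [426.4, -128.7, 257.9]
orientation: [0.529, 0.469, 0.53, -0.469]
contact_force: [1.0, -0.8, 0.2]
width: 85.1
```

```bash
python3 - <<'E'
from h import *
s=monitor.read_state()
print(goal(s,[442,-100,262],np.radians(15)))
E
```

```text
(array([ -4.12,  19.  , -26.6 ]), array([-8.06, -0.06,  0.01]))
```

Emit:
{"op": "move_arm", "data": {
  "deltas": [
    {"tx": -4, "ty": 19, "tz": -26, "rx": -8, "ry": 0, "rz": 0, "fingers": 1},
    {"tx": -4, "ty": 19, "tz": -26, "rx": -8, "ry": 0, "rz": 0, "fingers": 1},
    {"tx": -4, "ty": 19, "tz": -26, "rx": -8, "ry": 0, "rz": 0, "fingers": 1},
    {"tx": -4, "ty": 19, "tz": -26, "rx": -8, "ry": 0, "rz": 0, "fingers": 1}
  ]
}}

```text
time_s: 1.27
tool_pos: [441.9, -100.6, 261.6]
orientation: [0.56, 0.431, 0.561, -0.431]
contact_force: [-0.1, 0.5, -0.7]
width: 85.3
```

```bash
python3 - <<'E'
from h import *
import pickle
s=monitor.read_state(); pickle.dump(s,open('w1.pkl','wb'))
snap('wrist','w1.png');print(s['tool_pos'],s['joint_vel'],s['q'])
E
```

```text
[ 441.89094259 -100.59890246  261.59569675] [-0.03372797 -0.00594242 -0.00514312  0.00111852  0.00042583  0.0057504 ] [-2.24224078e-01 -1.27979352e-01  2.40066335e-02  1.72403823e+00
  6.09886674e-04  1.08670530e+00]
```

View pics/w1.png

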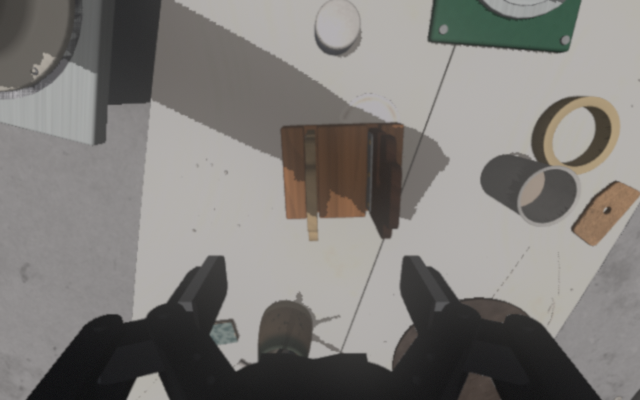

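```bash
python3 - <<'E'
import cv2
t=cv2.imread('pics/w1.png')
cv2.imwrite('pics/w1c.png',cv2.convertScaleAbs(cv2.resize(t[110:250,265:425],None,fx=4.2,fy=4.2,interpolation=cv2.INTER_CUBIC),alpha=1.5))
E
```

```text
(no output)
```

View pics/w1c.png

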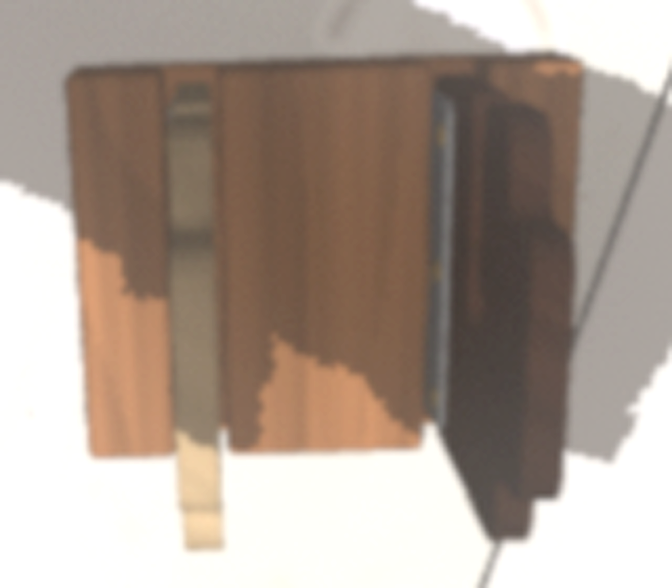

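```bash
python3 - <<'E'
from h import *
import pickle
np.set_printoptions(precision=1,suppress=True)
s=pickle.load(open('w1.pkl','rb'));W=cam('wrist',s)
wc=lambda p:np.array(p,float)/4.2+[265,110]
P=onz(W,wc([(170,240),(213,240),(183,506),(222,506)]),135);print(P)
m=(P[0]+P[1])/2;n=(P[2]+P[3])/2;d=m-n;print('mid',(m+n)/2,'len',np.linalg.norm(d),'yaw',np.degrees(np.arctan2(-d[0],d[1])))
Q=onz(W,wc([(184,548),(222,548)]),111);print('-y shoulder end',Q,)
P=onz(W,wc([(525,225),(570,232),(525,497),(562,497)]),135);print('spare',P)
r=onz(W,wc([(68,75),(582,62),(88,457)]),30);print('rack',r)
S=cv2.imread('pics/s0.png')
cv2.imwrite('pics/s0d.png',cv2.resize(S[135:205,345:425],None,fx=8,fy=8,interpolation=cv2.INTER_CUBIC))
C=cam('scene')
print(proj(C,[[428,-50,74],[428,-50,8],[428,-50,111],[441,-104,135]]))
E
```

```text
[[ 428.9  -83.   135. ]
 [ 437.8  -80.7  135. ]
 [ 447.3 -142.7  135. ]
 [ 455.9 -140.4  135. ]]
mid [ 442.5 -111.7  135. ] len 62.4517700807374 yaw 16.980029084719536
-y shoulder end [[ 452.9 -164.8  111. ]
 [ 462.2 -162.3  111. ]]
spare [[ 501.5  -60.4  135. ]
 [ 511.3  -59.3  135. ]
 [ 522.6 -120.5  135. ]
 [ 530.9 -118.3  135. ]]
rack [[ 392.1  -67.8   30. ]
 [ 533.3  -26.4   30. ]
 [ 424.7 -181.4   30. ]]
[[395.9 182.3]
 [392.3 199. ]
 [398.1 172.2]
 [402.2 152.8]]
```

View pics/s0d.png

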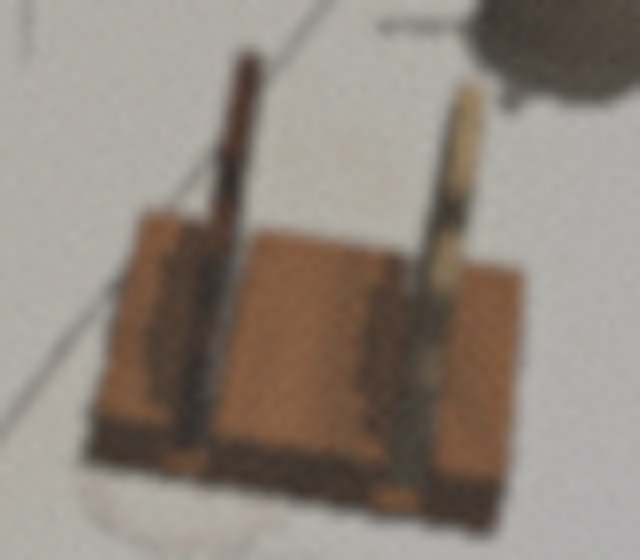

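```bash
python3 - <<'E'
from h import *
s=monitor.read_state()
print(goal(s,[442.5,-111.7,103],np.radians(16.5)))
E
```

```text
(array([158.64,  -1.83,  10.59]), array([-1.69, -0.06,  0.04]))
```

Emit:
{"op": "move_arm", "data": {
  "deltas": [
    {"tx": 30, "ty": -1.8, "tz": 10.6, "rx": -1.7, "ry": 0, "rz": 0, "fingers": 0.5},
    {"tx": 60, "ty": -1.8, "tz": 10.6, "rx": -1.7, "ry": 0, "rz": 0, "fingers": 0.5},
    {"tx": 80, "ty": -1.8, "tz": 10.6, "rx": -1.7, "ry": 0, "rz": 0, "fingers": 0.5},
    {"tx": 95, "ty": -1.8, "tz": 10.6, "rx": -1.7, "ry": 0, "rz": 0, "fingers": 0.5},
    {"tx": 110, "ty": -1.8, "tz": 10.6, "rx": -1.7, "ry": 0, "rz": 0, "fingers": 0.5},
    {"tx": 125, "ty": -1.8, "tz": 10.6, "rx": -1.7, "ry": 0, "rz": 0, "fingers": 0.5},
    {"tx": 140, "ty": -1.8, "tz": 10.6, "rx": -1.7, "ry": 0, "rz": 0, "fingers": 0.5},
    {"tx": 150, "ty": -1.8, "tz": 10.6, "rx": -1.7, "ry": 0, "rz": 0, "fingers": 0.5},
    {"tx": 158, "ty": -1.8, "tz": 10.6, "rx": -1.7, "ry": 0, "rz": 0, "fingers": 0.5},
    {"tx": 158, "ty": -1.8, "tz": 10.6, "rx": -1.7, "ry": 0, "rz": 0, "fingers": 0.5}
  ]
}}

```text
time_s: 2.15
tool_pos: [441.6, -112.3, 102.2]
orientation: [0.565, 0.423, 0.567, -0.424]
contact_force: [0.3, 0.5, -0.3]
width: 42.5
```

```bash
python3 - <<'E'
from h import *
import pickle
s=monitor.read_state(); pickle.dump(s,open('w2.pkl','wb'))
im=snap('wrist','w2.png');print(s['tool_pos'],s['contact_force'])
cv2.imwrite('pics/w2c.png',cv2.convertScaleAbs(cv2.resize(im[100:400,200:440,::-1],None,fx=2,fy=2,interpolation=cv2.INTER_CUBIC),alpha=1.5))
E
```

```text
[ 441.59423243 -112.25237891  102.20885909] [ 0.33645249  0.49869588 -0.32623139]
```

View pics/w2c.png

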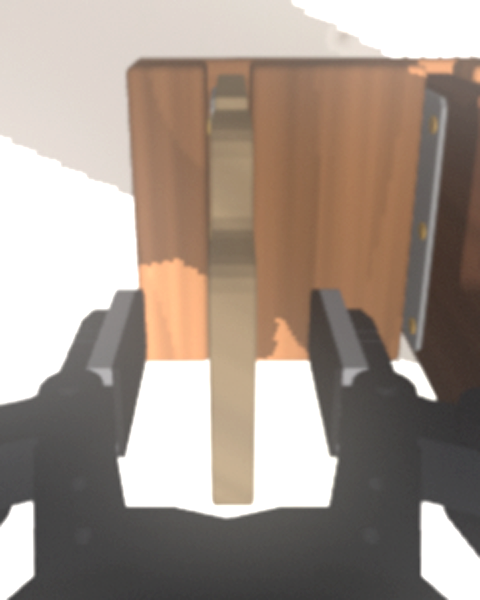

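The fingers stand either side of the tab, with the plate centred between the pads. The steel edge shows as a sliver on the template's -x side, so its orientation is right. I'll close the gripper.

Emit:
{"op": "move_arm", "data": {
  "deltas": [
    {"tx": 0, "ty": 0, "tz": 0, "rx": 0, "ry": 0, "rz": 0, "fingers": 0},
    {"tx": 0, "ty": 0, "tz": 0, "rx": 0, "ry": 0, "rz": 0, "fingers": 0},
    {"tx": 0, "ty": 0, "tz": 0, "rx": 0, "ry": 0, "rz": 0, "fingers": 0},
    {"tx": 0, "ty": 0, "tz": 0, "rx": 0, "ry": 0, "rz": 0, "fingers": 0},
    {"tx": 0, "ty": 0, "tz": 0, "rx": 0, "ry": 0, "rz": 0, "fingers": 0},
    {"tx": 0, "ty": 0, "tz": 0, "rx": 0, "ry": 0, "rz": 0, "fingers": 0},
    {"tx": 0, "ty": 0, "tz": 0, "rx": 0, "ry": 0, "rz": 0, "fingers": 0},
    {"tx": 0, "ty": 0, "tz": 0, "rx": 0, "ry": 0, "rz": 0, "fingers": 0}
  ],
  "newtons": 70
}}

```text
time_s: 2.87
tool_pos: [442.6, -112.3, 104.2]
orientation: [0.566, 0.424, 0.566, -0.423]
contact_force: [0.2, -0.6, 6.2]
width: 8.6
```

Emit:
{"op": "move_arm", "data": {
  "deltas": [
    {"tx": -8, "ty": 0, "tz": 0, "rx": 0, "ry": 0, "rz": 0, "fingers": 0},
    {"tx": -16, "ty": 0, "tz": 0, "rx": 0, "ry": 0, "rz": 0, "fingers": 0},
    {"tx": -24, "ty": 0, "tz": 0, "rx": 0, "ry": 0, "rz": 0, "fingers": 0},
    {"tx": -34, "ty": 0, "tz": 0, "rx": 0, "ry": 0, "rz": 0, "fingers": 0},
    {"tx": -46, "ty": 0, "tz": 0, "rx": 0, "ry": 0, "rz": 0, "fingers": 0},
    {"tx": -60, "ty": 0, "tz": 0, "rx": 0, "ry": 0, "rz": 0, "fingers": 0},
    {"tx": -74, "ty": 0, "tz": 0, "rx": 0, "ry": 0, "rz": 0, "fingers": 0},
    {"tx": -80, "ty": 0, "tz": 0, "rx": 0, "ry": 0, "rz": 0, "fingers": 0},
    {"tx": -80, "ty": 0, "tz": 0, "rx": 0, "ry": 0, "rz": 0, "fingers": 0}
  ]
}}

```text
time_s: 3.62
tool_pos: [443.4, -112.5, 186.2]
orientation: [0.567, 0.424, 0.566, -0.423]
contact_force: [0.1, 0.2, -2.3]
width: 8.7
```

```bash
python3 - <<'E'
from h import *
import pickle
s=monitor.read_state(); pickle.dump(s,open('w3.pkl','wb'))
im=snap('scene','s3.png');w=snap('wrist','w3.png');snap('top','t3.png')
print(s['tool_pos'],s['contact_force'],s['width'])
a=cv2.resize(im[100:210,330:450,::-1],None,fx=5,fy=5,interpolation=cv2.INTER_CUBIC)
cv2.imwrite('pics/s3c.png',cv2.convertScaleAbs(a,alpha=1.4))
cv2.imwrite('pics/w3c.png',cv2.convertScaleAbs(cv2.resize(w[100:400,200:440,::-1],None,fx=2,fy=2,interpolation=cv2.INTER_CUBIC),alpha=1.5))
E
```

```text
[ 443.36247761 -112.51370575  186.22151552] [ 0.10587483  0.16129991 -2.28887726] 8.7256735266865
```

View pics/s3c.png

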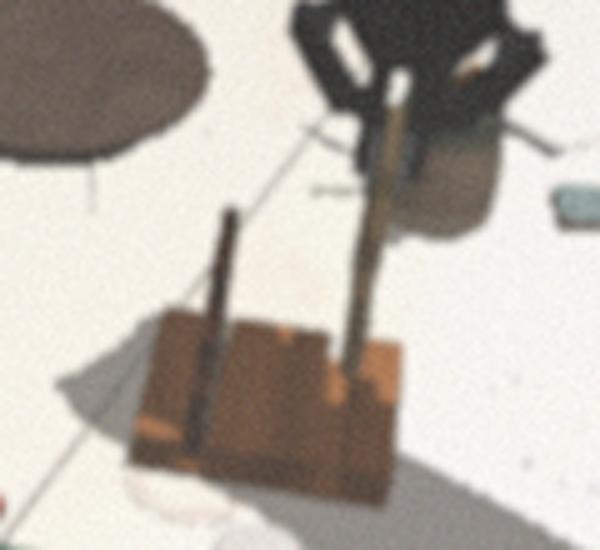

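View pics/w3c.png

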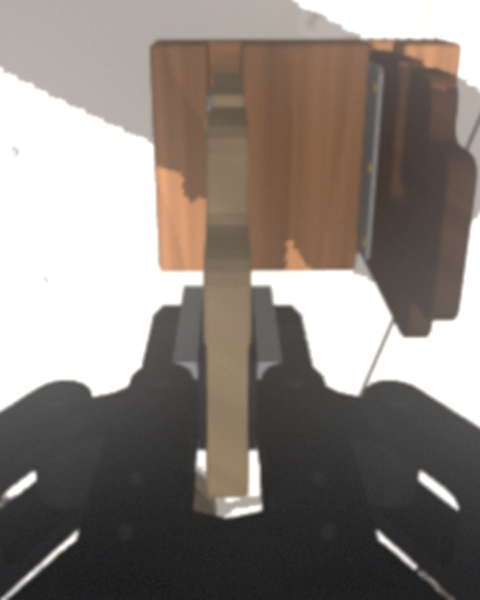

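```bash
python3 - <<'E'
from h import *
w=cv2.imread('pics/w3.png')
cv2.imwrite('pics/w3d.png',cv2.convertScaleAbs(cv2.resize(w[120:360,290:340],None,fx=8,fy=2.5,interpolation=cv2.INTER_CUBIC),alpha=1.8))
E
```

```text
(no output)
```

View pics/w3d.png

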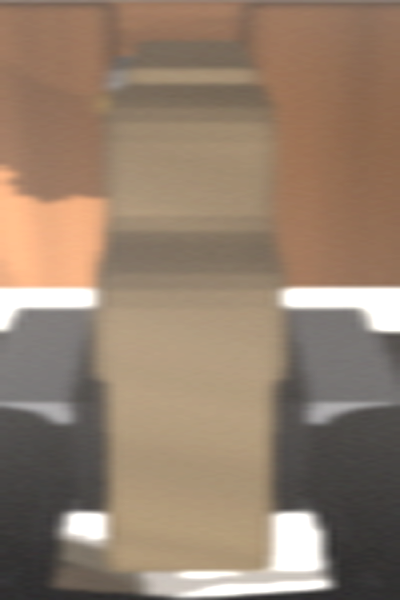

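```bash
python3 - <<'E'
from h import *
import pickle
np.set_printoptions(precision=1,suppress=True)
s=pickle.load(open('w3.pkl','rb'));W=cam('wrist',s);R=Rtool(s)
c=lambda p:np.array(p,float)/[8,2.5]+[290,120]
px=c([(100,280),(283,280),(108,569),(268,569),(107,110),(272,110),(105,228),(277,228)])
for z in (212,216,219,222):
  P=onz(W,px,z);T=R.inv().apply(P-s['tool_pos']);print(z,'tab',T[:4].round(1).tolist(),'len',np.linalg.norm((P[0]+P[1]-P[2]-P[3])/2))
  P=onz(W,px,z-24);T=R.inv().apply(P-s['tool_pos']);print('   shoulder',T[4:].round(1).tolist())
E
```

```text
212 tab [[-25.8, -5.3, -27.7], [-25.8, 4.2, -27.7], [-25.8, -5.7, 34.4], [-25.7, 4.1, 34.4]] len 62.09624151464685
   shoulder [[-1.8, -5.5, -51.4], [-1.8, 4.2, -51.4], [-1.8, -5.8, -27.7], [-1.8, 4.8, -27.7]]
216 tab [[-29.8, -5.2, -29.6], [-29.8, 4.1, -29.5], [-29.8, -5.5, 30.4], [-29.7, 3.9, 30.4]] len 59.96791157150934
   shoulder [[-5.8, -5.3, -52.3], [-5.8, 4.1, -52.3], [-5.8, -5.7, -29.2], [-5.8, 4.6, -29.2]]
219 tab [[-32.8, -5.1, -31.0], [-32.8, 3.9, -30.9], [-32.8, -5.4, 27.4], [-32.7, 3.8, 27.4]] len 58.37166411415625
   shoulder [[-8.8, -5.2, -53.0], [-8.8, 4.0, -52.9], [-8.8, -5.6, -30.4], [-8.8, 4.5, -30.4]]
222 tab [[-35.8, -5.0, -32.4], [-35.8, 3.8, -32.3], [-35.8, -5.3, 24.4], [-35.7, 3.7, 24.4]] len 56.775416656803145
   shoulder [[-11.8, -5.1, -53.6], [-11.8, 3.9, -53.6], [-11.8, -5.5, -31.6], [-11.8, 4.4, -31.6]]
```

```bash
python3 - <<'E'
from h import *
import pickle
np.set_printoptions(precision=1,suppress=True)
im=cv2.imread('pics/s3.png')
cv2.imwrite('pics/s3d.png',cv2.convertScaleAbs(cv2.resize(im[108:180,385:425],None,fx=8,fy=8,interpolation=cv2.INTER_CUBIC),alpha=1.5))
im=cv2.imread('pics/t3.png')
cv2.imwrite('pics/t3d.png',cv2.convertScaleAbs(cv2.resize(im[215:285,380:460],None,fx=7,fy=7,interpolation=cv2.INTER_CUBIC),alpha=1.6))
s=pickle.load(open('w3.pkl','rb'));R=Rtool(s)
for n in('scene','top'):
  C=cam(n)
  X=[[x,0,-55] for x in(-32+24,-32+61-9.5,-32+61+9.5,-32+127)]+[[-32+24,0,55]]
  p=proj(C,R.apply(X)+s['tool_pos'])
  print(n,p, ((p-[385,108])*8 if n=='scene' else (p-[380,215])*7))
E
```

```text
scene [[404.9 145.6]
 [403.  154. ]
 [401.7 159.6]
 [398.2 175.6]
 [407.6 122. ]] [[159.  300.4]
 [144.  368. ]
 [134.  413.1]
 [105.6 540.6]
 [180.5 111.8]]
top [[409.7 263.1]
 [407.6 262.8]
 [406.2 262.6]
 [402.4 262.1]
 [455.5 248.3]] [[207.9 336.6]
 [193.3 334.7]
 [183.6 333.5]
 [156.5 330. ]
 [528.8 233.2]]
```

View pics/s3d.png

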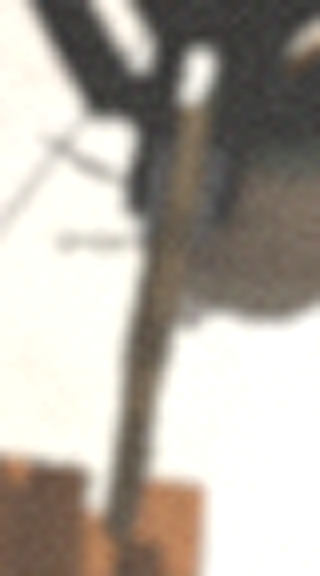

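View pics/t3d.png

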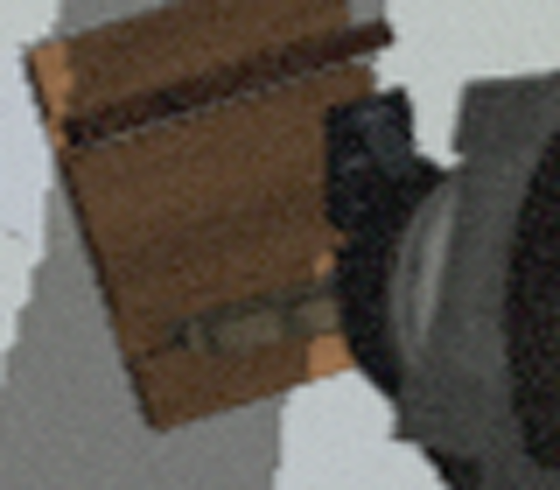

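```bash
python3 - <<'E'
from h import *
import pickle
np.set_printoptions(precision=0,suppress=True)
s=pickle.load(open('w3.pkl','rb'));W=cam('wrist',s);R=Rtool(s)
for top in(-31,-28):
 for c in (-1,2.5):
  X=[[top,0,c+32],[top,0,c-32],[top+24,0,c-32],[top+24,0,c-55],[top+51.5,0,c-55],[top+70.5,0,c-55],[top+127,0,c-55],[top+127,0,c-55]]
  p=proj(W,R.apply(X)+s['tool_pos']); print(top,c,((p-[290,120])*[8,2.5])[:,1])
E
```

```text
-31 -1 [577. 263. 212.  91.  66.  53.  26.  26.]
-31 2.5 [591. 283. 229. 110.  83.  68.  38.  38.]
-28 -1 [564. 256. 206.  88.  64.  51.  25.  25.]
-28 2.5 [578. 276. 223. 107.  80.  66.  37.  37.]
```

```bash
cat >> h.py <<'E'
JY=np.radians(11.5); JM=np.array([599.5,188.,150.])
HT=np.array([21.2,-0.6,2.3])
def jax(): return np.array([np.cos(JY),np.sin(JY),0]),np.array([-np.sin(JY),np.cos(JY),0])
def jgoal(s,h,ht=None):
    """hang point target in jigger frame -> tool deltas"""
    ht=HT if ht is None else ht
    x,y=jax(); P=JM+x*h[0]+y*h[1]+np.array([0,0,h[2]])
    R=np.c_[[0,0,-1.],x,-y]
    return goal(s,P-R@ht,JY)
def hang(s):
    P=Rtool(s).apply(HT)+s['tool_pos']-JM; x,y=jax(); return np.round([P@x,P@y,P[2]],2)
E
python3 - <<'E'
from h import *
s=monitor.read_state(); print(hang(s),jgoal(s,[0,-90,88]))
E
```

```text
[-214.17 -265.28   12.43] (array([ -75.58,  228.59, -156.23]), array([ 4.94, -0.05,  0.04]))
```

Emit:
{"op": "move_arm", "data": {
  "deltas": [
    {"tx": -25, "ty": 0, "tz": 0, "rx": 0, "ry": 0, "rz": 0, "fingers": 0},
    {"tx": -60, "ty": 0, "tz": 0, "rx": 0, "ry": 0, "rz": 0, "fingers": 0},
    {"tx": -76, "ty": 10, "tz": -7, "rx": 1, "ry": 0, "rz": 0, "fingers": 0},
    {"tx": -76, "ty": 40, "tz": -28, "rx": 2, "ry": 0, "rz": 0, "fingers": 0},
    {"tx": -76, "ty": 70, "tz": -49, "rx": 3, "ry": 0, "rz": 0, "fingers": 0},
    {"tx": -76, "ty": 100, "tz": -70, "rx": 4, "ry": 0, "rz": 0, "fingers": 0},
    {"tx": -76, "ty": 130, "tz": -90, "rx": 5, "ry": 0, "rz": 0, "fingers": 0},
    {"tx": -76, "ty": 160, "tz": -110, "rx": 5, "ry": 0, "rz": 0, "fingers": 0},
    {"tx": -76, "ty": 190, "tz": -130, "rx": 5, "ry": 0, "rz": 0, "fingers": 0},
    {"tx": -76, "ty": 215, "tz": -147, "rx": 5, "ry": 0, "rz": 0, "fingers": 0}
  ]
}}

```text
time_s: 4.6
tool_pos: [608.1, 91.5, 258.1]
orientation: [0.547, 0.447, 0.548, -0.448]
contact_force: [-0.5, 0.9, -1.6]
width: 8.9
```

Emit:
{"op": "move_arm", "data": {
  "deltas": [
    {"tx": 0, "ty": 10, "tz": -8, "rx": 0, "ry": 0, "rz": 0, "fingers": 0},
    {"tx": 0, "ty": 10, "tz": -8, "rx": 0, "ry": 0, "rz": 0, "fingers": 0},
    {"tx": 0, "ty": 10, "tz": -8, "rx": 0, "ry": 0, "rz": 0, "fingers": 0}
  ]
}}

```text
time_s: 4.85
tool_pos: [616.2, 101.9, 256.2]
orientation: [0.546, 0.446, 0.549, -0.448]
contact_force: [-1.4, -0.2, -2.4]
width: 8.9
```

```bash
python3 - <<'E'
from h import *
import pickle
s=monitor.read_state(); pickle.dump(s,open('w4.pkl','wb'))
print(s['tool_pos'],hang(s),s['width'],s['contact_force'])
w=snap('wrist','w4.png')
cv2.imwrite('pics/w4c.png',cv2.convertScaleAbs(cv2.resize(w[:,120:520,::-1],None,fx=1.9,fy=1.5,interpolation=cv2.INTER_CUBIC),alpha=1.4))
E
```

```text
[616.16838899 101.93759651 256.15781046] [ -1.54 -89.94  84.96] 8.866812701921345 [-1.42257246 -0.15109634 -2.43367993]
```

View pics/w4c.png

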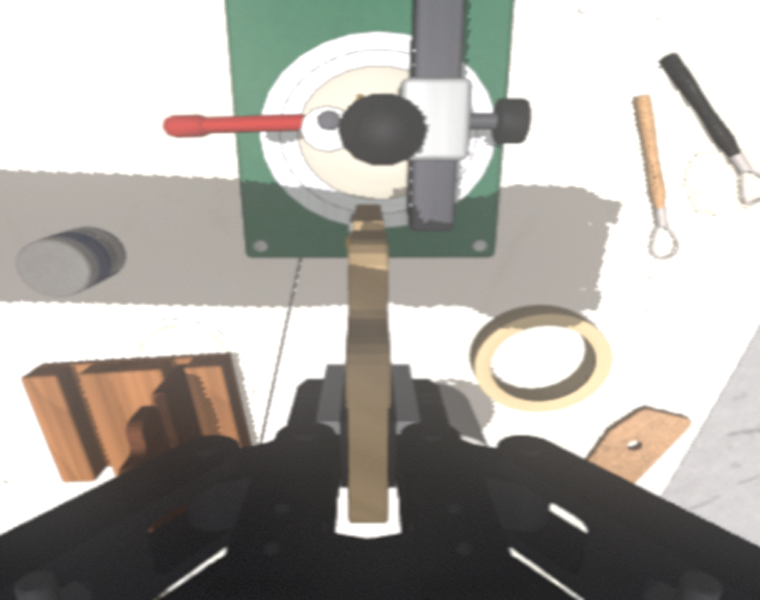

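```bash
python3 - <<'E'
from h import *
import pickle
w=cv2.imread('pics/w4.png')
cv2.imwrite('pics/w4d.png',cv2.convertScaleAbs(cv2.resize(w[20:170,200:400],None,fx=4,fy=4,interpolation=cv2.INTER_CUBIC),alpha=2.0,beta=10))
E
```

```text
(no output)
```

View pics/w4d.png

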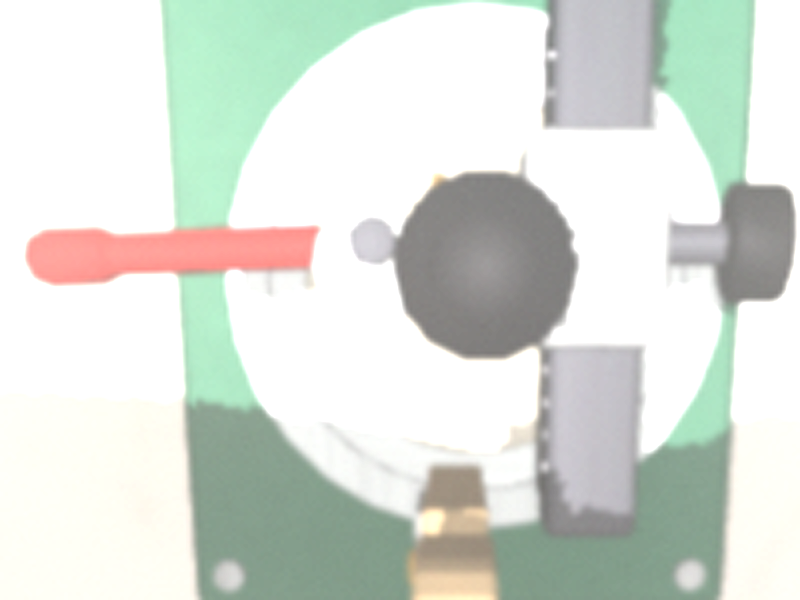

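```bash
python3 - <<'E'
from h import *
import pickle
np.set_printoptions(precision=1,suppress=True)
s=pickle.load(open('w4.pkl','rb'));W=cam('wrist',s);T=cam('top');S=cam('scene')
d=lambda p:np.array(p,float)/4+[200,20]
tc=lambda p:np.array(p,float)/3.3+[220,150]
sc=lambda p:np.array(p,float)/3.5+[230,130]
x,y=jax()
def J(P): P=np.atleast_2d(P); q=P[:,:3]-JM; return np.c_[q@x,q@y,P[:,2]]
r=tri(T,tc([(264,133)]),W,d([(486,265)])); print('knob T-W',r,J(r))
r=tri(S,sc([(235,187)]),W,d([(486,265)])); print('knob S-W',r,J(r))
r=tri(S,sc([(235,187)]),T,tc([(264,133)])); print('knob S-T',r,J(r))
print('carriage top z164 corners',J(onz(W,d([(525,128),(655,128),(540,345),(645,345)]),164)))
print('arm far/near edge',J(onz(W,d([(550,60),(652,60),(540,480),(635,480)]),164)))
print('arm pts z',J(onz(W,d([(550,60),(652,60),(540,480),(635,480)]),160)))
print('lever pivot z156',J(onz(W,d([(372,240),(40,256)]),156)))
print('screws z', J(onz(W,d([(229,576),(690,576)]),12)))
print('base edges',J(onz(W,d([(165,40),(200,580),(752,40),(722,560)]),10)))
E
```

```text
knob T-W [[603.  188.3 171.4   1.6]] [[  3.5  -0.4 171.4]]
knob S-W [[600.5 187.4 178.2   5.6]] [[  0.8  -0.8 178.2]]
knob S-T [[600.4 186.3 177.7   4.3]] [[  0.5  -1.9 177.7]]
carriage top z164 corners [[ 10.4  23.4 164. ]
 [ 33.3  23.5 164. ]
 [ 13.8 -13.5 164. ]
 [ 33.2 -13.4 164. ]]
arm far/near edge [[ 14.6  34.3 164. ]
 [ 32.3  34.4 164. ]
 [ 14.3 -38.3 164. ]
 [ 32.5 -38.2 164. ]]
arm pts z [[ 14.8  35.  160. ]
 [ 32.8  35.1 160. ]
 [ 14.6 -38.8 160. ]
 [ 33.  -38.8 160. ]]
lever pivot z156 [[-17.4   5.2 156. ]
 [-80.    2.7 156. ]]
screws z [[-75.5 -90.4  12. ]
 [ 73.2 -90.2  12. ]]
base edges [[-85.7  66.1  10. ]
 [-85.4 -92.1  10. ]
 [ 82.4  65.9  10. ]
 [ 83.6 -85.4  10. ]]
```

```bash
python3 - <<'E'
from h import *
import pickle
np.set_printoptions(precision=1,suppress=True)
s=pickle.load(open('w4.pkl','rb'));W=cam('wrist',s);T=cam('top');S=cam('scene')
d=lambda p:np.array(p,float)/4+[200,20]
tc=lambda p:np.array(p,float)/3.3+[220,150]
sc=lambda p:np.array(p,float)/3.5+[230,130]
x,y=jax()
def J(P): P=np.atleast_2d(P); q=P[:,:3]-JM; return np.c_[q@x,q@y,P[:,2]]
for z in(150,170,190,210,230):
  print(z,'W L/C/R',J(onz(W,d([(397,265),(486,265),(577,265)]),z))[:,:2].tolist(),'T',J(onz(T,tc([(264,133)]),z))[0,:2],'S',J(onz(S,sc([(235,187)]),z))[0,:2])
print('cam',J(-W[2].T@W[3]))
im=cv2.imread('pics/s0.png')
cv2.imwrite('pics/s0e.png',cv2.convertScaleAbs(cv2.resize(im[165:240,245:345],None,fx=8,fy=8,interpolation=cv2.INTER_CUBIC),alpha=1.4))
E
```

```text
150 W L/C/R [[-13.107588218193607, 0.9081419469175082], [3.997721138014191, 0.8954023045276212], [21.479515446801585, 0.9123211450625985]] T [ 6.4 -0.9] S [  9.4 -29.7]
170 W L/C/R [[-12.124661449847252, 0.39960599502750466], [3.605646031185944, 0.38789042252202444], [19.68217490715176, 0.40344925038626434]] T [ 3.7 -1.2] S [ 1.5 -9.8]
190 W L/C/R [[-11.141734681500905, -0.10892995686252688], [3.2135709243578088, -0.11962145948359493], [17.88483436750193, -0.10542264429009744]] T [ 0.9 -1.6] S [-6.5 10. ]
210 W L/C/R [[-10.15880791315455, -0.6174659087525302], [2.821495817529562, -0.6271333414891918], [16.087493827852104, -0.6142945389664313]] T [-1.8 -1.9] S [-14.5  29.9]
230 W L/C/R [[-9.175881144808198, -1.1260018606425335], [2.429420710701315, -1.1346452234947886], [14.29015328820228, -1.1231664336427654]] T [-4.6 -2.3] S [-22.5  49.7]
cam [[ -0.9  -5.4 398.8]]
```

View pics/s0e.png

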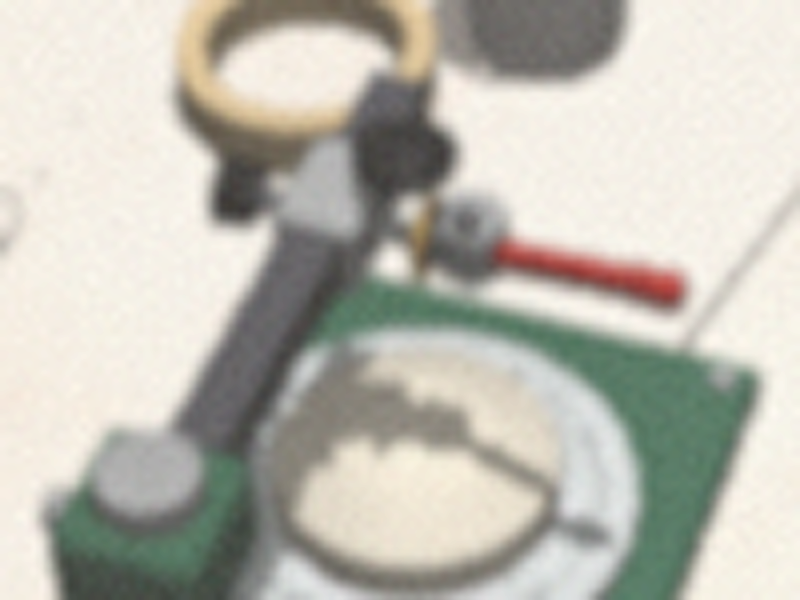

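Emit:
{"op": "move_arm", "data": {
  "deltas": [
    {"tx": 0, "ty": 0, "tz": 35, "rx": 0, "ry": 0, "rz": 0, "fingers": 0},
    {"tx": 0, "ty": 0, "tz": 70, "rx": 0, "ry": 0, "rz": 0, "fingers": 0},
    {"tx": 0, "ty": 0, "tz": 70, "rx": 0, "ry": 0, "rz": 0, "fingers": 0},
    {"tx": 0, "ty": 0, "tz": 70, "rx": 0, "ry": 0, "rz": 0, "fingers": 0}
  ]
}}

```text
time_s: 5.23
tool_pos: [629.4, 29.9, 257.1]
orientation: [0.545, 0.447, 0.548, -0.45]
contact_force: [-0.9, 0.4, -2.7]
width: 9.0
```

```bash
python3 - <<'E'
from h import *
import pickle
s=monitor.read_state(); pickle.dump(s,open('w5.pkl','wb'))
print(s['tool_pos'],hang(s))
w=snap('wrist','w5.png')
cv2.imwrite('pics/w5d.png',cv2.convertScaleAbs(cv2.resize(w[0:150,200:400,::-1],None,fx=4,fy=4,interpolation=cv2.INTER_CUBIC),alpha=1.6,beta=10))
E
```

```text
[629.36373953  29.92355103 257.08451626] [  -2.96 -163.14   85.89]
```

View pics/w5d.png

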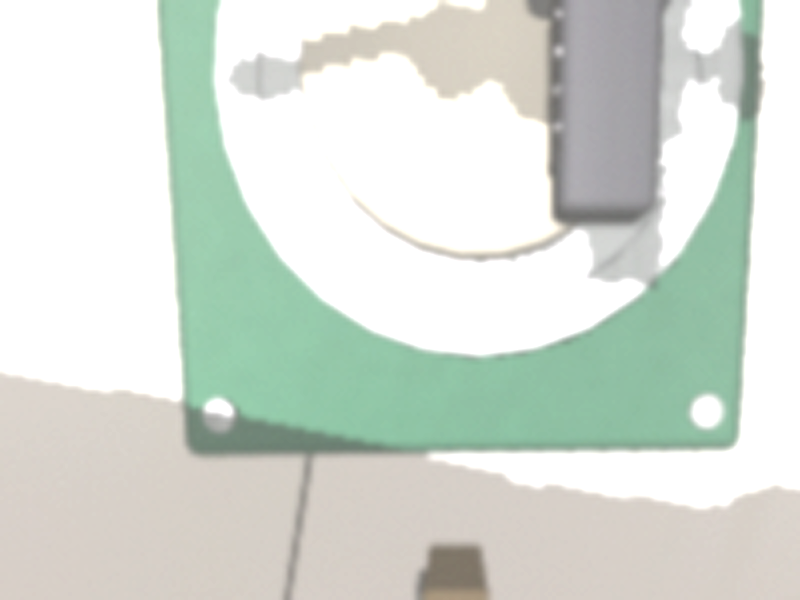

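Emit:
{"op": "move_arm", "data": {
  "deltas": [
    {"tx": 0, "ty": 2, "tz": -30, "rx": 0, "ry": 0, "rz": 0, "fingers": 0},
    {"tx": 0, "ty": 2, "tz": -30, "rx": 0, "ry": 0, "rz": 0, "fingers": 0},
    {"tx": 0, "ty": 2, "tz": -30, "rx": 0, "ry": 0, "rz": 0, "fingers": 0},
    {"tx": 0, "ty": 2, "tz": -30, "rx": 0, "ry": 0, "rz": 0, "fingers": 0}
  ]
}}

```text
time_s: 5.62
tool_pos: [625.0, 61.4, 257.5]
orientation: [0.546, 0.447, 0.548, -0.449]
contact_force: [-0.3, 0.3, -3.2]
width: 9.1
```

```bash
python3 - <<'E'
from h import *
import pickle
s=monitor.read_state(); pickle.dump(s,open('w6.pkl','wb'))
print(s['tool_pos'],hang(s))
w=snap('wrist','w6.png')
cv2.imwrite('pics/w6d.png',cv2.convertScaleAbs(cv2.resize(w[0:150,200:400,::-1],None,fx=4,fy=4,interpolation=cv2.INTER_CUBIC),alpha=1.2,beta=10))
E
```

```text
[624.99784635  61.3843962  257.52750083] [  -0.95 -131.44   86.33]
```

View pics/w6d.png

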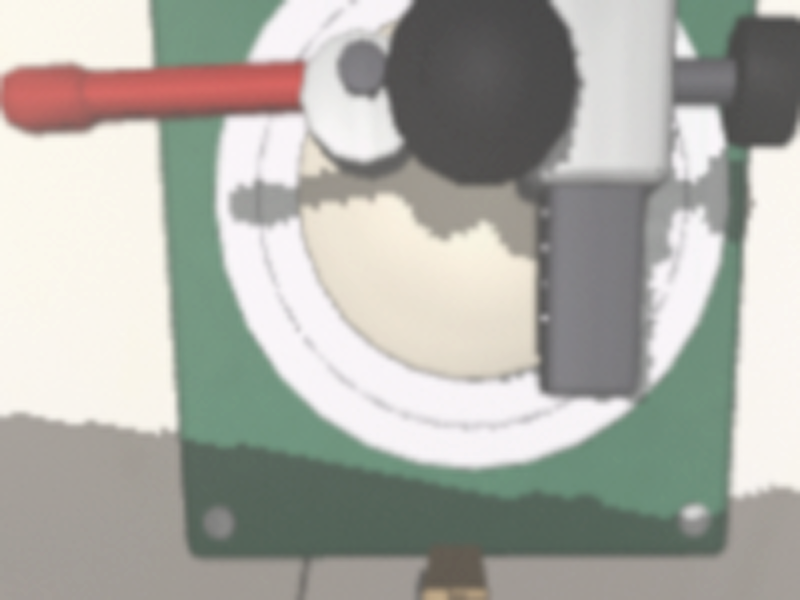

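```bash
python3 - <<'E'
from h import *
import pickle
np.set_printoptions(precision=1,suppress=True)
A=pickle.load(open('w4.pkl','rb'));B=pickle.load(open('w6.pkl','rb'));WA=cam('wrist',A);WB=cam('wrist',B)
a=lambda p:np.array(p,float)/4+[200,20]
b=lambda p:np.array(p,float)/4+[200,0]
x,y=jax()
def J(P): q=P[:,:3]-JM; return np.c_[q@x,q@y,P[:,2:]]
n=['ball bottom','ball c','pivot','carr bl','carr br','arm end l','arm end r','levertip','screwL','screwR','knobR bottom']
pa=a([(486,357),(486,265),(372,240),(545,345),(645,345),(540,533),(635,533),(28,256),(229,576),(690,576),(760,299)])
pb=b([(480,185),(483,89),(361,68),(560,182),(668,182),(542,393),(642,393),(2,98),(218,522),(694,520),(770,147)])
for k,r in zip(n,J(tri(WA,pa,WB,pb))): print(k,r)
E
```

```text
ball bottom [  3.5 -15.3 171.9   0.3]
ball c [  3.8   0.5 167.    0.2]
pivot [-17.1   4.9 161.7   0.2]
carr bl [ 16.2 -13.6 163.3   2.8]
carr br [ 35.  -13.6 163.4   3.3]
arm end l [ 15.1 -49.4 158.9   0.5]
arm end r [ 34.  -49.4 158.7   0.6]
levertip [-83.6   2.8 152.2   0.1]
screwL [-73.6 -88.1  22.5   0.2]
screwR [ 70.9 -87.7  23.6   0. ]
knobR bottom [ 58.   -5.2 146.9   0.2]
```

```bash
python3 - <<'E'
from h import *
np.set_printoptions(precision=0,suppress=True)
S=cam('scene');x,y=jax()
def P(h): return JM+x*h[0]+y*h[1]+np.array([0,0,h[2]])
L=dict(washer=[-5,5,0],wtop=[-5,5,13],wbot=[-5,5,-13],pivot=[-17.5,5,6],tip=[-85.5,5,0],coltop=[23.5,135,34],ball170=[3.7,0,20],ball180=[3.7,0,30],ball160=[3.7,0,10],carrtop=[21,5,14],knobR=[58,5,0])
for k,v in L.items(): print(k,(proj(S,[P(v)])-[245,165])*8)
E
```

```text
washer [[422. 234.]]
wtop [[421. 203.]]
wbot [[423. 265.]]
pivot [[461. 230.]]
tip [[683. 298.]]
coltop [[139. 449.]]
ball170 [[398. 167.]]
ball180 [[397. 142.]]
ball160 [[399. 192.]]
carrtop [[337. 180.]]
knobR [[224. 186.]]
```

```bash
sed -i 's/^JY=.*/JY=np.radians(11.5); JM=np.array([601.95,188.5,150.])/' h.py; python3 - <<'E'
from h import *
s=monitor.read_state(); print(s['tool_pos'],hang(s),jgoal(s,[0,-115,9]),s['joint_vel'])
E
```

```text
[625.10598772  61.04812931 257.43086631] [  -3.41 -131.79   86.23] (array([ 77.23,   3.61, -16.75]), array([-0.12, -0.05,  0.24])) [-0.00745358  0.00492535  0.00373537 -0.0014803   0.00118194  0.00023705]
```

Emit:
{"op": "move_arm", "data": {
  "deltas": [
    {"tx": 25, "ty": 3.6, "tz": -6, "rx": -0.1, "ry": 0, "rz": 0.2, "fingers": 0},
    {"tx": 50, "ty": 3.6, "tz": -12, "rx": -0.1, "ry": 0, "rz": 0.2, "fingers": 0},
    {"tx": 70, "ty": 3.6, "tz": -16, "rx": -0.1, "ry": 0, "rz": 0.2, "fingers": 0},
    {"tx": 77, "ty": 3.6, "tz": -16.7, "rx": -0.1, "ry": 0, "rz": 0.2, "fingers": 0},
    {"tx": 77, "ty": 3.6, "tz": -16.7, "rx": -0.1, "ry": 0, "rz": 0.2, "fingers": 0},
    {"tx": 77, "ty": 3.6, "tz": -16.7, "rx": -0.1, "ry": 0, "rz": 0.2, "fingers": 0}
  ]
}}

```text
time_s: 6.17
tool_pos: [625.1, 77.8, 181.3]
orientation: [0.547, 0.448, 0.548, -0.447]
contact_force: [-0.5, -0.1, -1.9]
width: 8.8
```

```bash
python3 - <<'E'
from h import *
import pickle
s=monitor.read_state(); pickle.dump(s,open('w7.pkl','wb'))
print(s['tool_pos'],hang(s),jgoal(s,[0,-85,9]))
w=snap('wrist','w7.png');t=snap('scene','s7.png')
cv2.imwrite('pics/w7d.png',cv2.convertScaleAbs(cv2.resize(w[0:250,180:420,::-1],None,fx=3,fy=2.4,interpolation=cv2.INTER_CUBIC),alpha=1.2,beta=10))
cv2.imwrite('pics/s7d.png',cv2.convertScaleAbs(cv2.resize(t[130:230,260:360,::-1],None,fx=6,fy=6,interpolation=cv2.INTER_CUBIC),alpha=1.4))
E
```

```text
[625.05733012  77.80391054 181.26215391] [-3.0000e-02 -1.1536e+02  1.0060e+01] (array([ 1.090e+00,  1.000e-02, -3.038e+01]), array([-0.03, -0.04,  0.02]))
```

View pics/w7d.png

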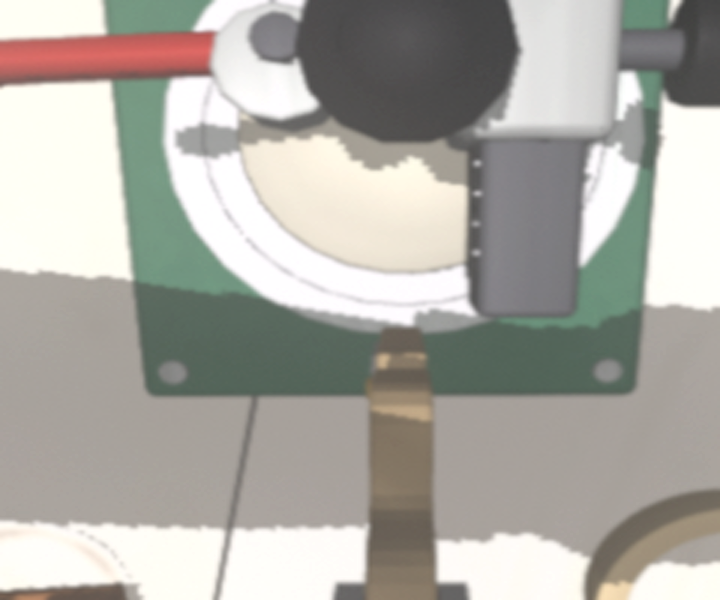

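View pics/s7d.png

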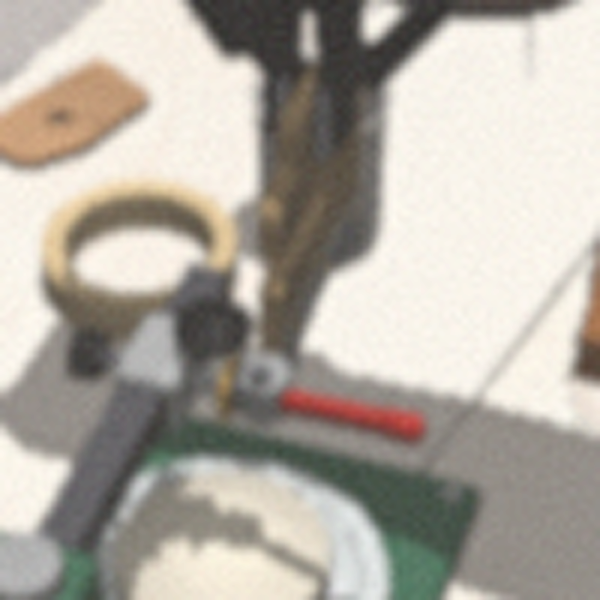

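The plate is edge-on at about (400,450) in the wrist crop, in line with the gap. A black ball knob about 31 mm across sits above the stud, at z≈175. I'll approach slowly and watch the force in case it is solid.

Emit:
{"op": "move_arm", "data": {
  "deltas": [
    {"tx": 1, "ty": 0, "tz": -10, "rx": 0, "ry": 0, "rz": 0, "fingers": 0},
    {"tx": 1, "ty": 0, "tz": -20, "rx": 0, "ry": 0, "rz": 0, "fingers": 0},
    {"tx": 1, "ty": 0, "tz": -30, "rx": 0, "ry": 0, "rz": 0, "fingers": 0},
    {"tx": 1, "ty": 0, "tz": -37, "rx": 0, "ry": 0, "rz": 0, "fingers": 0},
    {"tx": 1, "ty": 0, "tz": -37, "rx": 0, "ry": 0, "rz": 0, "fingers": 0},
    {"tx": 1, "ty": 0, "tz": -37, "rx": 0, "ry": 0, "rz": 0, "fingers": 0}
  ]
}}

```text
time_s: 6.77
tool_pos: [618.1, 114.9, 181.4]
orientation: [0.548, 0.448, 0.547, -0.447]
contact_force: [-0.5, -0.5, -2.2]
width: 9.0
```

```bash
python3 - <<'E'
from h import *
import pickle
s=monitor.read_state(); pickle.dump(s,open('w8.pkl','wb'))
print(s['tool_pos'],hang(s),jgoal(s,[0,-65,9]),s['contact_force'],s['wrist_torque'])
w=snap('wrist','w8.png')
cv2.imwrite('pics/w8d.png',cv2.convertScaleAbs(cv2.resize(w[0:250,180:420,::-1],None,fx=3,fy=2.4,interpolation=cv2.INTER_CUBIC),alpha=1.6,beta=10))
E
```

```text
[618.14672707 114.89929637 181.38325932] [  0.64 -77.64  10.18] (array([  1.19,  -0.59, -12.65]), array([ 0.04, -0.03, -0.1 ])) [-0.45334754 -0.54387984 -2.21141484] [-0.00146103  0.02120147  0.00265579]
```

View pics/w8d.png

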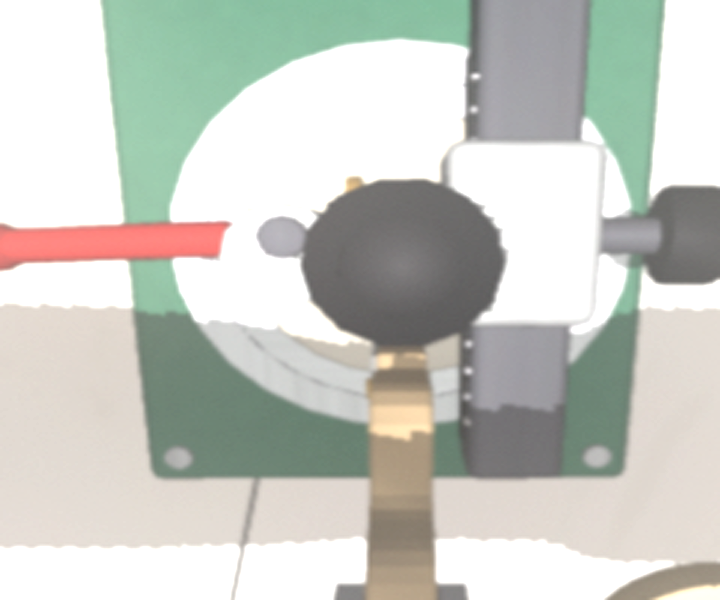

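Emit:
{"op": "move_arm", "data": {
  "deltas": [
    {"tx": 1.5, "ty": 0.5, "tz": -1.5, "rx": 0, "ry": 0, "rz": 0, "fingers": 0},
    {"tx": 1.5, "ty": 0.5, "tz": -3, "rx": 0, "ry": 0, "rz": 0, "fingers": 0},
    {"tx": 1.5, "ty": 0.5, "tz": -4, "rx": 0, "ry": 0, "rz": 0, "fingers": 0},
    {"tx": 1.5, "ty": 0.5, "tz": -4, "rx": 0, "ry": 0, "rz": 0, "fingers": 0}
  ]
}}

```text
time_s: 7.15
tool_pos: [617.9, 118.5, 179.7]
orientation: [0.548, 0.448, 0.547, -0.447]
contact_force: [-0.3, -0.1, -2.3]
width: 9.0
```

Emit:
{"op": "move_arm", "data": {
  "deltas": [
    {"tx": 0.5, "ty": 0, "tz": -1, "rx": 0, "ry": 0, "rz": 0, "fingers": 0},
    {"tx": 0.5, "ty": 0, "tz": -2, "rx": 0, "ry": 0, "rz": 0, "fingers": 0},
    {"tx": 0.5, "ty": 0, "tz": -3, "rx": 0, "ry": 0, "rz": 0, "fingers": 0}
  ]
}}

```text
time_s: 7.4
tool_pos: [617.3, 121.4, 179.2]
orientation: [0.548, 0.448, 0.547, -0.447]
contact_force: [0.2, 0.3, -2.6]
width: 9.0
```

Emit:
{"op": "move_arm", "data": {
  "deltas": [
    {"tx": -1, "ty": 0, "tz": -1, "rx": 0, "ry": 0, "rz": 0, "fingers": 0},
    {"tx": -1, "ty": 0, "tz": -2, "rx": 0, "ry": 0, "rz": 0, "fingers": 0},
    {"tx": -1, "ty": 0, "tz": -3, "rx": 0, "ry": 0, "rz": 0, "fingers": 0}
  ]
}}

```text
time_s: 7.65
tool_pos: [616.7, 124.4, 180.3]
orientation: [0.548, 0.448, 0.547, -0.447]
contact_force: [-0.5, 0.2, -2.4]
width: 8.7
```

Emit:
{"op": "move_arm", "data": {
  "deltas": [
    {"tx": 0, "ty": 0, "tz": -1, "rx": 0, "ry": 0, "rz": 0, "fingers": 0},
    {"tx": 0, "ty": 0, "tz": -2, "rx": 0, "ry": 0, "rz": 0, "fingers": 0},
    {"tx": 0, "ty": 0, "tz": -3, "rx": 0, "ry": 0, "rz": 0, "fingers": 0}
  ]
}}

```text
time_s: 7.9
tool_pos: [616.1, 127.5, 180.3]
orientation: [0.548, 0.448, 0.547, -0.447]
contact_force: [0.7, -0.9, -4.1]
width: 8.9
```

```bash
python3 - <<'E'
from h import *
s=monitor.read_state()
print(s['tool_pos'],hang(s),s['contact_force'],s['wrist_torque'])
w=snap('wrist','w9.png')
cv2.imwrite('pics/w9d.png',cv2.convertScaleAbs(cv2.resize(w[0:250,180:420,::-1],None,fx=3,fy=2.4,interpolation=cv2.INTER_CUBIC),alpha=1.6,beta=10))
E
```

```text
[616.08113073 127.49379762 180.32800811] [  1.12 -64.89   9.13] [ 0.71940803 -0.90493236 -4.07199093] [-0.04894439 -0.04028638  0.01479014]
```

View pics/w9d.png

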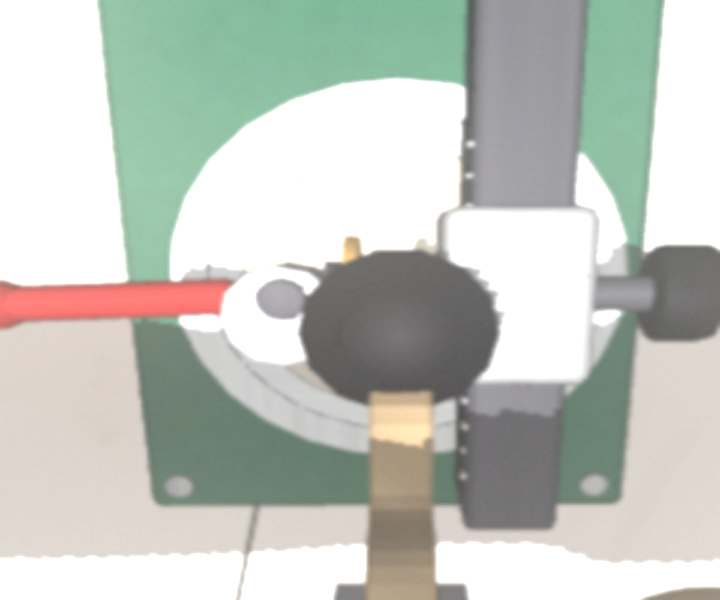

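```bash
python3 - <<'E'
from h import *
s=monitor.read_state()
x,y=jax()
print(s['time_s'],hang(s),s['contact_force'],s['contact_force']@y,s['wrist_torque'],s['width'])
E
```

```text
7.95 [  1.14 -64.71   9.14] [-0.66114392  0.63492201 -1.34909706] 0.7539866606956873 [ 0.05579499 -0.00872652  0.01619077] 8.862237210825722
```

Emit:
{"op": "move_arm", "data": {
  "deltas": [
    {"tx": 0, "ty": 0, "tz": 0, "rx": 0, "ry": 0, "rz": 0, "fingers": 0},
    {"tx": 0, "ty": 0, "tz": 0, "rx": 0, "ry": 0, "rz": 0, "fingers": 0}
  ]
}}

```text
time_s: 8.12
tool_pos: [616.0, 127.7, 180.3]
orientation: [0.548, 0.448, 0.547, -0.447]
contact_force: [0.3, -0.2, -2.2]
width: 8.7
```

Emit:
{"op": "move_arm", "data": {
  "deltas": [
    {"tx": 0, "ty": 0, "tz": -1, "rx": 0, "ry": 0, "rz": 0, "fingers": 0},
    {"tx": 0, "ty": 0, "tz": -1, "rx": 0, "ry": 0, "rz": 0, "fingers": 0}
  ]
}}

```text
time_s: 8.28
tool_pos: [615.8, 128.8, 180.3]
orientation: [0.548, 0.448, 0.547, -0.447]
contact_force: [-0.0, -0.7, -2.2]
width: 9.3
```

Emit:
{"op": "move_arm", "data": {
  "deltas": [
    {"tx": 0, "ty": 0, "tz": -1, "rx": 0, "ry": 0, "rz": 0, "fingers": 0},
    {"tx": 0, "ty": 0, "tz": -2, "rx": 0, "ry": 0, "rz": 0, "fingers": 0}
  ]
}}

```text
time_s: 8.45
tool_pos: [615.4, 130.8, 180.3]
orientation: [0.548, 0.448, 0.547, -0.447]
contact_force: [-0.2, -0.6, -2.5]
width: 8.6
```

Emit:
{"op": "move_arm", "data": {
  "deltas": [
    {"tx": 0, "ty": 0, "tz": -1, "rx": 0, "ry": 0, "rz": 0, "fingers": 0},
    {"tx": 0, "ty": 0, "tz": -2, "rx": 0, "ry": 0, "rz": 0, "fingers": 0}
  ]
}}

```text
time_s: 8.62
tool_pos: [615.0, 132.9, 180.3]
orientation: [0.548, 0.448, 0.547, -0.447]
contact_force: [-0.6, 0.1, -2.9]
width: 8.9
```

Emit:
{"op": "move_arm", "data": {
  "deltas": [
    {"tx": 0, "ty": 0, "tz": -1, "rx": 0, "ry": 0, "rz": 0, "fingers": 0},
    {"tx": 0, "ty": 0, "tz": -2, "rx": 0, "ry": 0, "rz": 0, "fingers": 0}
  ]
}}

```text
time_s: 8.78
tool_pos: [614.6, 135.0, 180.3]
orientation: [0.548, 0.448, 0.547, -0.447]
contact_force: [0.6, 0.2, -3.4]
width: 9.1
```

```bash
python3 - <<'E'
from h import *
s=monitor.read_state()
x,y=jax()
print(s['time_s'],hang(s),s['contact_force'],s['contact_force']@y,s['wrist_torque'],s['width'])
w=snap('wrist','w10.png')
cv2.imwrite('pics/w10d.png',cv2.convertScaleAbs(cv2.resize(w[0:250,180:420,::-1],None,fx=3,fy=2.4,interpolation=cv2.INTER_CUBIC),alpha=1.6,beta=10))
E
```

```text
8.7833 [  1.12 -57.23   9.13] [ 0.5820994   0.19719875 -3.38947954] 0.07718796972986887 [-0.00675612  0.01681836  0.00917785] 9.109239499809453
```

View pics/w10d.png

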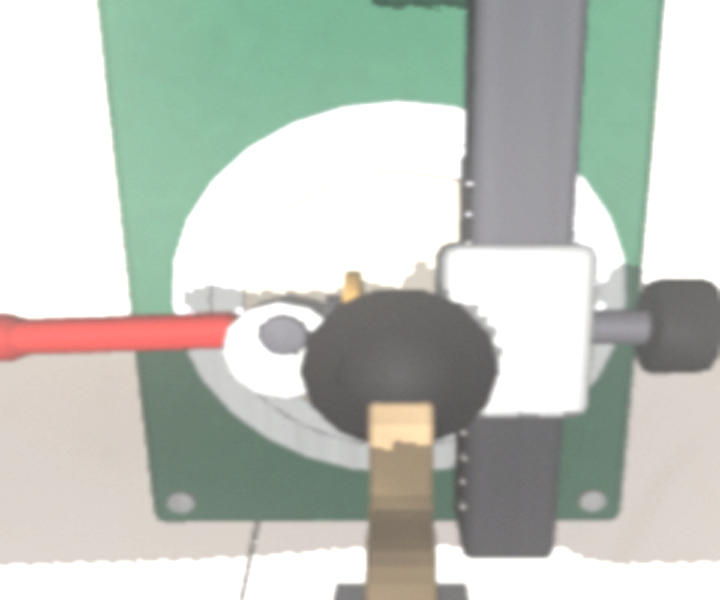

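No contact force as the plate edge overlaps the ball, so it doesn't block the plate. I'll carry on until the mouth reaches the stud.

Emit:
{"op": "move_arm", "data": {
  "deltas": [
    {"tx": 0, "ty": 0, "tz": -1, "rx": 0, "ry": 0, "rz": 0, "fingers": 0},
    {"tx": 0, "ty": 0, "tz": -2.5, "rx": 0, "ry": 0, "rz": 0, "fingers": 0},
    {"tx": 0, "ty": 0, "tz": -4, "rx": 0, "ry": 0, "rz": 0, "fingers": 0},
    {"tx": 0, "ty": 0, "tz": -5, "rx": 0, "ry": 0, "rz": 0, "fingers": 0}
  ]
}}

```text
time_s: 9.17
tool_pos: [613.5, 140.2, 180.3]
orientation: [0.548, 0.448, 0.547, -0.447]
contact_force: [0.3, -0.8, -3.2]
width: 8.8
```

Emit:
{"op": "move_arm", "data": {
  "deltas": [
    {"tx": 0, "ty": 0, "tz": -1, "rx": 0, "ry": 0, "rz": 0, "fingers": 0},
    {"tx": 0, "ty": 0, "tz": -2.5, "rx": 0, "ry": 0, "rz": 0, "fingers": 0},
    {"tx": 0, "ty": 0, "tz": -4, "rx": 0, "ry": 0, "rz": 0, "fingers": 0},
    {"tx": 0, "ty": 0, "tz": -5, "rx": 0, "ry": 0, "rz": 0, "fingers": 0}
  ]
}}

```text
time_s: 9.5
tool_pos: [612.5, 145.3, 180.3]
orientation: [0.548, 0.448, 0.548, -0.447]
contact_force: [0.4, 0.1, -3.5]
width: 9.2
```

Emit:
{"op": "move_arm", "data": {
  "deltas": [
    {"tx": 0, "ty": 0, "tz": -1, "rx": 0, "ry": 0, "rz": 0, "fingers": 0},
    {"tx": 0, "ty": 0, "tz": -2.5, "rx": 0, "ry": 0, "rz": 0, "fingers": 0},
    {"tx": 0, "ty": 0, "tz": -4, "rx": 0, "ry": 0, "rz": 0, "fingers": 0},
    {"tx": 0, "ty": 0, "tz": -5, "rx": 0, "ry": 0, "rz": 0, "fingers": 0}
  ]
}}

```text
time_s: 9.83
tool_pos: [611.4, 150.4, 180.3]
orientation: [0.548, 0.448, 0.548, -0.447]
contact_force: [0.5, -0.4, -1.9]
width: 9.0
```

```bash
python3 - <<'E'
from h import *
s=monitor.read_state()
x,y=jax()
print(s['time_s'],hang(s),jgoal(s,[1.1,-20,9]),s['contact_force'],s['contact_force']@y,s['wrist_torque'],s['width'])
w=snap('wrist','w11.png')
cv2.imwrite('pics/w11d.png',cv2.convertScaleAbs(cv2.resize(w[0:300,180:420,::-1],None,fx=3,fy=2,interpolation=cv2.INTER_CUBIC),alpha=1.6,beta=10))
E
```

```text
9.8333 [  1.1  -41.46   9.1 ] (array([  0.12,   0.04, -21.48]), array([ 0.02, -0.05, -0.09])) [ 0.54849293 -0.41706291 -1.8683659 ] -0.5180421488770388 [-0.00792155  0.00696684 -0.02580112] 8.952396621800256
```

View pics/w11d.png

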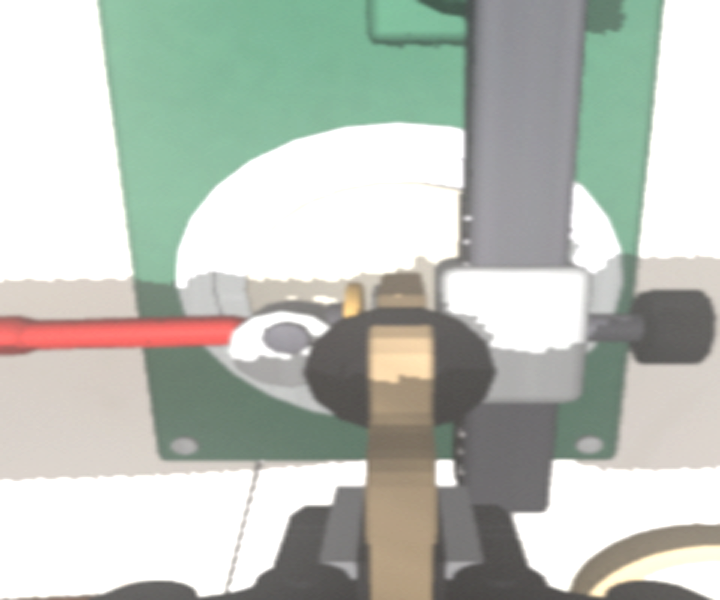

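Emit:
{"op": "move_arm", "data": {
  "deltas": [
    {"tx": 0, "ty": 0, "tz": -1.5, "rx": 0, "ry": 0, "rz": 0, "fingers": 0},
    {"tx": 0, "ty": 0, "tz": -3, "rx": 0, "ry": 0, "rz": 0, "fingers": 0},
    {"tx": 0, "ty": 0, "tz": -4.5, "rx": 0, "ry": 0, "rz": 0, "fingers": 0},
    {"tx": 0, "ty": 0, "tz": -6, "rx": 0, "ry": 0, "rz": 0, "fingers": 0},
    {"tx": 0, "ty": 0, "tz": -7, "rx": 0, "ry": 0, "rz": 0, "fingers": 0}
  ]
}}

```text
time_s: 10.3
tool_pos: [609.9, 157.6, 180.3]
orientation: [0.548, 0.448, 0.548, -0.447]
contact_force: [-0.4, 0.8, -1.5]
width: 8.8
```

Emit:
{"op": "move_arm", "data": {
  "deltas": [
    {"tx": 0, "ty": 0, "tz": -1.5, "rx": 0, "ry": 0, "rz": 0, "fingers": 0},
    {"tx": 0, "ty": 0, "tz": -3, "rx": 0, "ry": 0, "rz": 0, "fingers": 0},
    {"tx": 0, "ty": 0, "tz": -4.5, "rx": 0, "ry": 0, "rz": 0, "fingers": 0},
    {"tx": 0, "ty": 0, "tz": -6, "rx": 0, "ry": 0, "rz": 0, "fingers": 0},
    {"tx": 0, "ty": 0, "tz": -7, "rx": 0, "ry": 0, "rz": 0, "fingers": 0}
  ]
}}

```text
time_s: 10.72
tool_pos: [608.5, 164.7, 180.3]
orientation: [0.548, 0.448, 0.548, -0.447]
contact_force: [-0.5, -0.1, -1.8]
width: 8.9
```

Emit:
{"op": "move_arm", "data": {
  "deltas": [
    {"tx": 0, "ty": 0, "tz": -1.5, "rx": 0, "ry": 0, "rz": 0, "fingers": 0},
    {"tx": 0, "ty": 0, "tz": -3, "rx": 0, "ry": 0, "rz": 0, "fingers": 0},
    {"tx": 0, "ty": 0, "tz": -4.5, "rx": 0, "ry": 0, "rz": 0, "fingers": 0},
    {"tx": 0, "ty": 0, "tz": -6, "rx": 0, "ry": 0, "rz": 0, "fingers": 0},
    {"tx": 0, "ty": 0, "tz": -7, "rx": 0, "ry": 0, "rz": 0, "fingers": 0}
  ]
}}

```text
time_s: 11.13
tool_pos: [607.1, 171.7, 180.3]
orientation: [0.548, 0.448, 0.548, -0.447]
contact_force: [-0.0, -0.8, -2.3]
width: 8.9
```

```bash
python3 - <<'E'
from h import *
s=monitor.read_state()
x,y=jax()
print(s['time_s'],hang(s),jgoal(s,[1.1,-8,9]),s['contact_force'],s['contact_force']@y,s['wrist_torque'],s['width'])
E
```

```text
11.1333 [  1.09 -19.74   9.14] (array([  0.15,   0.05, -11.76]), array([ 0.04, -0.06, -0.09])) [-0.04070088 -0.84871017 -2.30168509] -0.8235576113060402 [-0.01317852  0.04698182 -0.02358011] 8.889406798523792
```

Emit:
{"op": "move_arm", "data": {
  "deltas": [
    {"tx": 0, "ty": 0, "tz": -1.5, "rx": 0, "ry": 0, "rz": 0, "fingers": 0},
    {"tx": 0, "ty": 0, "tz": -3, "rx": 0, "ry": 0, "rz": 0, "fingers": 0},
    {"tx": 0, "ty": 0, "tz": -4.5, "rx": 0, "ry": 0, "rz": 0, "fingers": 0},
    {"tx": 0, "ty": 0, "tz": -6, "rx": 0, "ry": 0, "rz": 0, "fingers": 0},
    {"tx": 0, "ty": 0, "tz": -7, "rx": 0, "ry": 0, "rz": 0, "fingers": 0}
  ]
}}

```text
time_s: 11.55
tool_pos: [605.6, 178.8, 180.3]
orientation: [0.548, 0.448, 0.548, -0.446]
contact_force: [0.6, -0.5, -3.3]
width: 8.8
```

Emit:
{"op": "move_arm", "data": {
  "deltas": [
    {"tx": 0, "ty": 0, "tz": -1.5, "rx": 0, "ry": 0, "rz": 0, "fingers": 0},
    {"tx": 0, "ty": 0, "tz": -3, "rx": 0, "ry": 0, "rz": 0, "fingers": 0},
    {"tx": 0, "ty": 0, "tz": -4.5, "rx": 0, "ry": 0, "rz": 0, "fingers": 0},
    {"tx": 0, "ty": 0, "tz": -6, "rx": 0, "ry": 0, "rz": 0, "fingers": 0}
  ]
}}

```text
time_s: 11.88
tool_pos: [604.4, 184.8, 180.3]
orientation: [0.548, 0.448, 0.548, -0.446]
contact_force: [0.7, 0.0, -2.8]
width: 9.2
```

Emit:
{"op": "move_arm", "data": {
  "deltas": [
    {"tx": 0, "ty": 0, "tz": -1, "rx": 0, "ry": 0, "rz": 0, "fingers": 0},
    {"tx": 0, "ty": 0, "tz": -2, "rx": 0, "ry": 0, "rz": 0, "fingers": 0},
    {"tx": 0, "ty": 0, "tz": -3, "rx": 0, "ry": 0, "rz": 0, "fingers": 0}
  ]
}}

```text
time_s: 12.13
tool_pos: [603.8, 187.9, 180.3]
orientation: [0.548, 0.448, 0.548, -0.447]
contact_force: [-0.4, -0.1, -1.2]
width: 9.2
```

Emit:
{"op": "move_arm", "data": {
  "deltas": [
    {"tx": 0, "ty": 0, "tz": -1, "rx": 0, "ry": 0, "rz": 0, "fingers": 0},
    {"tx": 0, "ty": 0, "tz": -2, "rx": 0, "ry": 0, "rz": 0, "fingers": 0}
  ]
}}

```text
time_s: 12.3
tool_pos: [603.3, 189.9, 180.3]
orientation: [0.548, 0.448, 0.548, -0.447]
contact_force: [0.7, 0.4, -2.5]
width: 9.1
```

```bash
python3 - <<'E'
from h import *
s=monitor.read_state()
x,y=jax()
print(s['time_s'],hang(s),jgoal(s,[1.1,5,9]),s['contact_force'],s['contact_force']@y,s['wrist_torque'],s['width'])
w=snap('wrist','w12.png')
cv2.imwrite('pics/w12d.png',cv2.convertScaleAbs(cv2.resize(w[0:300,180:420,::-1],None,fx=3,fy=2,interpolation=cv2.INTER_CUBIC),alpha=1.6,beta=10))
E
```

```text
12.3 [ 1.07 -1.19  9.14] (array([ 0.15,  0.07, -6.21]), array([ 0.05, -0.06, -0.09])) [ 0.70181593  0.37433621 -2.45185207] 0.22690170874770754 [0.01936376 0.00266596 0.02558867] 9.06235310645653
```

View pics/w12d.png

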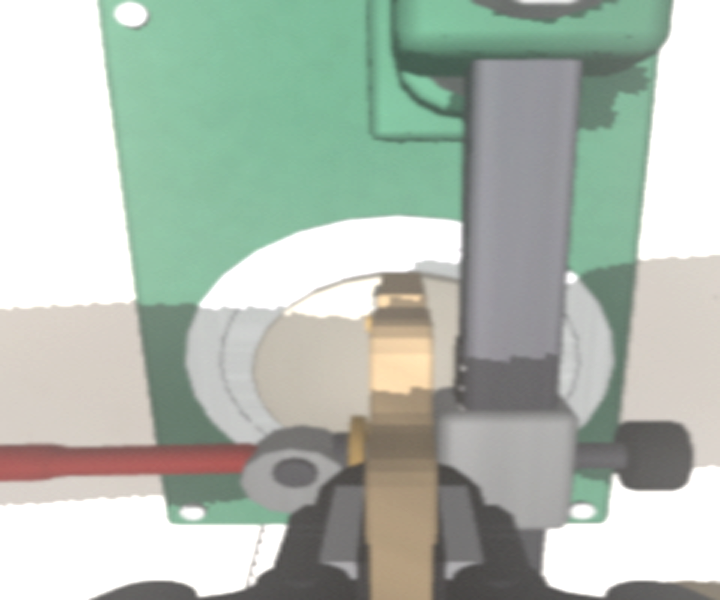

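Emit:
{"op": "move_arm", "data": {
  "deltas": [
    {"tx": 0, "ty": 0, "tz": -1, "rx": 0, "ry": 0, "rz": 0, "fingers": 0},
    {"tx": 0, "ty": 0, "tz": -2, "rx": 0, "ry": 0, "rz": 0, "fingers": 0}
  ]
}}

```text
time_s: 12.52
tool_pos: [602.9, 192.1, 180.3]
orientation: [0.548, 0.448, 0.548, -0.446]
contact_force: [0.6, 0.8, -2.3]
width: 9.0
```

Emit:
{"op": "move_arm", "data": {
  "deltas": [
    {"tx": 0, "ty": 0, "tz": -1, "rx": 0, "ry": 0, "rz": 0, "fingers": 0},
    {"tx": 0, "ty": 0, "tz": -1, "rx": 0, "ry": 0, "rz": 0, "fingers": 0}
  ]
}}

```text
time_s: 12.68
tool_pos: [602.7, 193.3, 180.3]
orientation: [0.548, 0.448, 0.548, -0.446]
contact_force: [-1.0, -0.6, -2.0]
width: 8.9
```

Emit:
{"op": "move_arm", "data": {
  "deltas": [
    {"tx": 0, "ty": 0, "tz": -1, "rx": 0, "ry": 0, "rz": 0, "fingers": 0},
    {"tx": 0, "ty": 0, "tz": -1, "rx": 0, "ry": 0, "rz": 0, "fingers": 0}
  ]
}}

```text
time_s: 12.85
tool_pos: [602.4, 194.4, 180.4]
orientation: [0.548, 0.448, 0.548, -0.446]
contact_force: [-0.3, 0.0, -2.1]
width: 8.8
```

Emit:
{"op": "move_arm", "data": {
  "deltas": [
    {"tx": 0, "ty": 0, "tz": -1, "rx": 0, "ry": 0, "rz": 0, "fingers": 0},
    {"tx": 0, "ty": 0, "tz": -1, "rx": 0, "ry": 0, "rz": 0, "fingers": 0}
  ]
}}

```text
time_s: 13.02
tool_pos: [602.2, 195.5, 180.3]
orientation: [0.548, 0.448, 0.548, -0.446]
contact_force: [-0.1, 0.8, -3.7]
width: 8.6
```

Emit:
{"op": "move_arm", "data": {
  "deltas": [
    {"tx": 0, "ty": 0, "tz": -1, "rx": 0, "ry": 0, "rz": 0, "fingers": 0},
    {"tx": 0, "ty": 0, "tz": -1, "rx": 0, "ry": 0, "rz": 0, "fingers": 0}
  ]
}}

```text
time_s: 13.18
tool_pos: [602.0, 196.7, 180.3]
orientation: [0.548, 0.448, 0.548, -0.446]
contact_force: [-1.1, 0.1, -2.0]
width: 8.8
```

Emit:
{"op": "move_arm", "data": {
  "deltas": [
    {"tx": 0, "ty": 0, "tz": -1, "rx": 0, "ry": 0, "rz": 0, "fingers": 0},
    {"tx": 0, "ty": 0, "tz": -1, "rx": 0, "ry": 0, "rz": 0, "fingers": 0}
  ]
}}

```text
time_s: 13.35
tool_pos: [601.7, 197.8, 180.3]
orientation: [0.548, 0.448, 0.548, -0.446]
contact_force: [0.0, -0.2, -1.9]
width: 8.6
```

Emit:
{"op": "move_arm", "data": {
  "deltas": [
    {"tx": 0, "ty": 0, "tz": -1, "rx": 0, "ry": 0, "rz": 0, "fingers": 0},
    {"tx": 0, "ty": 0, "tz": -1, "rx": 0, "ry": 0, "rz": 0, "fingers": 0}
  ]
}}

```text
time_s: 13.52
tool_pos: [601.6, 198.3, 180.3]
orientation: [0.548, 0.448, 0.547, -0.447]
contact_force: [1.3, -3.9, -2.3]
width: 8.6
```

Contact: the last step advanced only half its length, with −3.9 N along −y. I'll back off 1.3 mm to centre in the notch, then lower.

Emit:
{"op": "move_arm", "data": {
  "deltas": [
    {"tx": 0, "ty": 0, "tz": 1.3, "rx": 0, "ry": 0, "rz": 0, "fingers": 0},
    {"tx": 0, "ty": 0, "tz": 1.3, "rx": 0, "ry": 0, "rz": 0, "fingers": 0},
    {"tx": 0, "ty": 0, "tz": 1.3, "rx": 0, "ry": 0, "rz": 0, "fingers": 0}
  ]
}}

```text
time_s: 13.77
tool_pos: [601.9, 197.1, 180.3]
orientation: [0.548, 0.448, 0.548, -0.447]
contact_force: [0.1, -0.8, -2.9]
width: 8.8
```

```bash
python3 - <<'E'
from h import *
s=monitor.read_state()
x,y=jax();R=Rtool(s)
print(s['time_s'],s['tool_pos'],hang(s),R.inv().apply(s['contact_force']),s['wrist_torque'],np.degrees(R.as_matrix()[:2,0]))
E
```

```text
13.7667 [601.8765548  197.10087864 180.29527232] [1.08 6.15 9.09] [ 2.90547874 -0.06931254  0.77350481] [-0.00963285 -0.01244473  0.00883551] [0.08127545 0.04966827]
```

Emit:
{"op": "move_arm", "data": {
  "deltas": [
    {"tx": 1, "ty": 0, "tz": 0, "rx": 0, "ry": 0, "rz": 0, "fingers": 0},
    {"tx": 2, "ty": 0, "tz": 0, "rx": 0, "ry": 0, "rz": 0, "fingers": 0},
    {"tx": 2.5, "ty": 0, "tz": 0, "rx": 0, "ry": 0, "rz": 0, "fingers": 0},
    {"tx": 2.5, "ty": 0, "tz": 0, "rx": 0, "ry": 0, "rz": 0, "fingers": 0}
  ]
}}

```text
time_s: 14.1
tool_pos: [601.7, 197.2, 177.5]
orientation: [0.548, 0.448, 0.548, -0.447]
contact_force: [-0.6, -0.6, -1.6]
width: 8.9
```

Emit:
{"op": "move_arm", "data": {
  "deltas": [
    {"tx": 1, "ty": 0, "tz": 0, "rx": 0, "ry": 0, "rz": 0, "fingers": 0},
    {"tx": 2, "ty": 0, "tz": 0, "rx": 0, "ry": 0, "rz": 0, "fingers": 0},
    {"tx": 2.5, "ty": 0, "tz": 0, "rx": 0, "ry": 0, "rz": 0, "fingers": 0},
    {"tx": 2.5, "ty": 0, "tz": 0, "rx": 0, "ry": 0, "rz": 0, "fingers": 0}
  ]
}}

```text
time_s: 14.43
tool_pos: [601.7, 197.2, 174.8]
orientation: [0.548, 0.448, 0.548, -0.447]
contact_force: [-0.2, 0.6, -3.0]
width: 8.9
```

Emit:
{"op": "move_arm", "data": {
  "deltas": [
    {"tx": 0.7, "ty": 0, "tz": 0, "rx": 0, "ry": 0, "rz": 0, "fingers": 0},
    {"tx": 1.5, "ty": 0, "tz": 0, "rx": 0, "ry": 0, "rz": 0, "fingers": 0},
    {"tx": 1.5, "ty": 0, "tz": 0, "rx": 0, "ry": 0, "rz": 0, "fingers": 0}
  ]
}}

```text
time_s: 14.68
tool_pos: [601.6, 197.1, 173.1]
orientation: [0.548, 0.447, 0.548, -0.447]
contact_force: [-0.3, 1.1, -2.6]
width: 9.0
```

Emit:
{"op": "move_arm", "data": {
  "deltas": [
    {"tx": 1, "ty": 0, "tz": 0, "rx": 0, "ry": 0, "rz": 0, "fingers": 0},
    {"tx": 1, "ty": 0, "tz": 0, "rx": 0, "ry": 0, "rz": 0, "fingers": 0}
  ]
}}

```text
time_s: 14.85
tool_pos: [601.6, 197.1, 171.9]
orientation: [0.548, 0.447, 0.548, -0.447]
contact_force: [0.1, -0.2, -2.4]
width: 9.2
```

Emit:
{"op": "move_arm", "data": {
  "deltas": [
    {"tx": 0.7, "ty": 0, "tz": 0, "rx": 0, "ry": 0, "rz": 0, "fingers": 0},
    {"tx": 0.7, "ty": 0, "tz": 0, "rx": 0, "ry": 0, "rz": 0, "fingers": 0}
  ]
}}

```text
time_s: 15.02
tool_pos: [601.7, 197.1, 171.3]
orientation: [0.548, 0.447, 0.548, -0.447]
contact_force: [-1.1, -0.5, -2.6]
width: 8.9
```

Emit:
{"op": "move_arm", "data": {
  "deltas": [
    {"tx": 0.6, "ty": 0, "tz": 0, "rx": 0, "ry": 0, "rz": 0, "fingers": 0},
    {"tx": 0.6, "ty": 0, "tz": 0, "rx": 0, "ry": 0, "rz": 0, "fingers": 0}
  ]
}}

```text
time_s: 15.18
tool_pos: [601.7, 197.1, 171.2]
orientation: [0.548, 0.448, 0.548, -0.447]
contact_force: [-0.6, 0.1, 0.1]
width: 8.9
```

The force step from −2.5 to 0.1 N at the predicted height shows it is seated on the stud. I'll release it.

Emit:
{"op": "move_arm", "data": {
  "deltas": [
    {"tx": 0, "ty": 0, "tz": 0, "rx": 0, "ry": 0, "rz": 0, "fingers": 0.3},
    {"tx": 0, "ty": 0, "tz": 0, "rx": 0, "ry": 0, "rz": 0, "fingers": 0.3},
    {"tx": 0, "ty": 0, "tz": 0, "rx": 0, "ry": 0, "rz": 0, "fingers": 0.3},
    {"tx": 0, "ty": 0, "tz": 0, "rx": 0, "ry": 0, "rz": 0, "fingers": 0.3},
    {"tx": 0, "ty": 0, "tz": 0, "rx": 0, "ry": 0, "rz": 0, "fingers": 0.3}
  ]
}}

```text
time_s: 15.6
tool_pos: [601.7, 197.2, 171.1]
orientation: [0.548, 0.448, 0.548, -0.447]
contact_force: [0.0, -0.6, -0.3]
width: 25.4
```

```bash
python3 - <<'E'
from h import *
s=monitor.read_state()
print(s['time_s'],s['tool_pos'],s['contact_force'],s['width'])
w=snap('wrist','w13.png');t=snap('scene','s13.png')
cv2.imwrite('pics/w13d.png',cv2.convertScaleAbs(cv2.resize(w[100:400,180:420,::-1],None,fx=3,fy=2,interpolation=cv2.INTER_CUBIC),alpha=1.6,beta=10))
cv2.imwrite('pics/s13d.png',cv2.convertScaleAbs(cv2.resize(t[120:240,245:345,::-1],None,fx=5,fy=5,interpolation=cv2.INTER_CUBIC),alpha=1.4))
E
```

```text
15.6 [601.68505908 197.17378532 171.13013089] [ 0.04756135 -0.64953334 -0.26641385] 25.382677178772365
```

View pics/w13d.png

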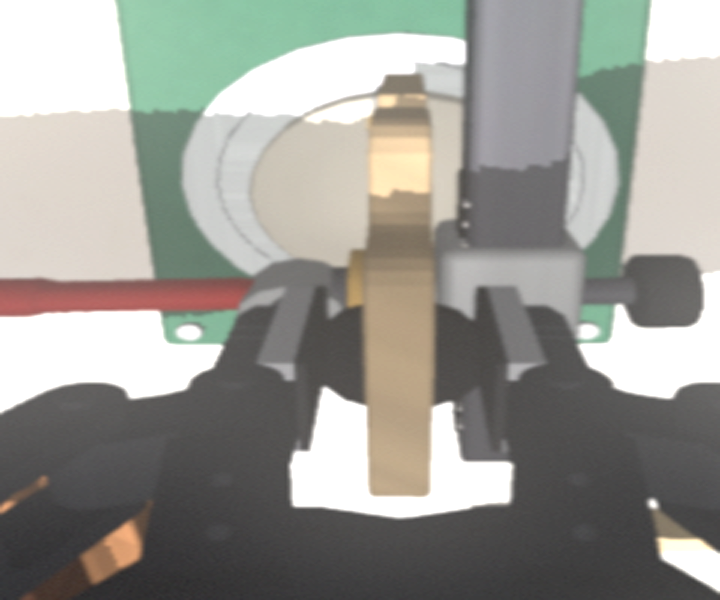

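View pics/s13d.png

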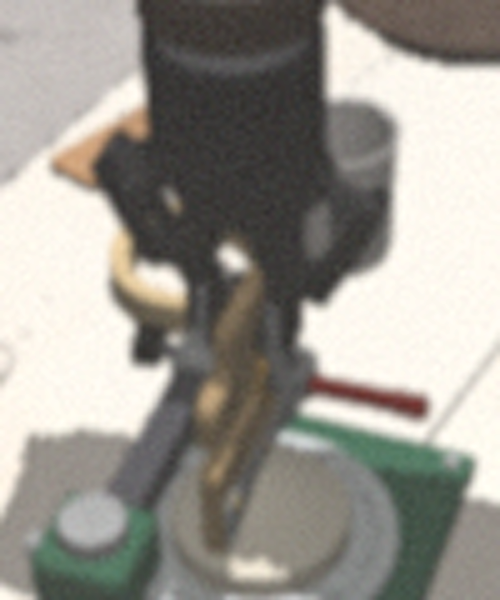

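The template hangs upright with a clear gap to both pads (300 and 500 columns, plate at 365–435). Next I'll retract straight up.

Emit:
{"op": "move_arm", "data": {
  "deltas": [
    {"tx": -5, "ty": 0, "tz": 0, "rx": 0, "ry": 0, "rz": 0, "fingers": 0.3},
    {"tx": -12, "ty": 0, "tz": 0, "rx": 0, "ry": 0, "rz": 0, "fingers": 0.3},
    {"tx": -22, "ty": 0, "tz": 0, "rx": 0, "ry": 0, "rz": 0, "fingers": 0.3},
    {"tx": -35, "ty": 0, "tz": 0, "rx": 0, "ry": 0, "rz": 0, "fingers": 0.3},
    {"tx": -50, "ty": 0, "tz": 0, "rx": 0, "ry": 0, "rz": 0, "fingers": 0.3},
    {"tx": -65, "ty": 0, "tz": 0, "rx": 0, "ry": 0, "rz": 0, "fingers": 0.3},
    {"tx": -80, "ty": 0, "tz": 0, "rx": 0, "ry": 0, "rz": 0, "fingers": 0.3},
    {"tx": -85, "ty": 0, "tz": 0, "rx": 0, "ry": 0, "rz": 0, "fingers": 0.3},
    {"tx": -85, "ty": 0, "tz": 0, "rx": 0, "ry": 0, "rz": 0, "fingers": 0.2}
  ]
}}

```text
time_s: 16.45
tool_pos: [602.1, 197.3, 258.4]
orientation: [0.549, 0.449, 0.547, -0.446]
contact_force: [-0.8, 0.6, 0.2]
width: 17.6
```

```bash
cat >> h.py <<'E'
def jpos(s):
    P=s['tool_pos']-JM; x,y=jax(); return np.round([P@x,P@y,s['tool_pos'][2]],2)
def lgoal(s,h):
    """TCP target: jigger x,y and world z, tool y along +yj"""
    x,y=jax(); P=JM+x*h[0]+y*h[1]; P[2]=h[2]
    return goal(s,P,JY+np.pi/2)
E
python3 - <<'E'
from h import *
s=monitor.read_state()
print(s['time_s'],s['tool_pos'],jpos(s),s['contact_force'],s['width'],s['q'],lgoal(s,[-72,40,240]))
w=snap('wrist','w14.png')
cv2.imwrite('pics/w14d.png',cv2.convertScaleAbs(cv2.resize(w[100:400,180:420,::-1],None,fx=3,fy=2,interpolation=cv2.INTER_CUBIC),alpha=1.3,beta=10))
E
```

```text
16.45 [602.14545098 197.26756838 258.36059382] [  1.94   8.55 258.36] [-0.75274805  0.61836762  0.24856348] 17.5967774960403 [3.16355713e-01 3.08225153e-01 4.86155225e-01 1.74413625e+00
 5.18188885e-04 1.68538339e+00] (array([ 18.06, -73.99, -31.51]), array([-89.94,   0.16,  -0.25]))
```

View pics/w14d.png

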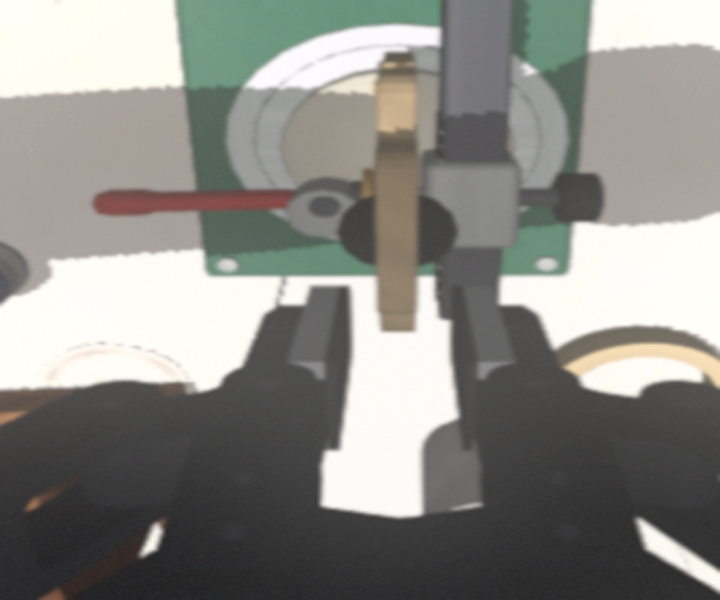

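Emit:
{"op": "move_arm", "data": {
  "deltas": [
    {"tx": 0, "ty": -15, "tz": -6, "rx": -7, "ry": 0, "rz": 0, "fingers": 0},
    {"tx": 0, "ty": -30, "tz": -12, "rx": -14, "ry": 0, "rz": 0, "fingers": 0},
    {"tx": 0, "ty": -45, "tz": -18, "rx": -21, "ry": 0, "rz": 0, "fingers": 0},
    {"tx": 0, "ty": -60, "tz": -25, "rx": -28, "ry": 0, "rz": 0, "fingers": 0},
    {"tx": 0, "ty": -74, "tz": -31, "rx": -35, "ry": 0, "rz": 0, "fingers": 0},
    {"tx": 0, "ty": -74, "tz": -31, "rx": -42, "ry": 0, "rz": 0, "fingers": 0},
    {"tx": 0, "ty": -74, "tz": -31, "rx": -49, "ry": 0, "rz": 0, "fingers": 0},
    {"tx": 0, "ty": -74, "tz": -31, "rx": -56, "ry": 0, "rz": 0, "fingers": 0},
    {"tx": 0, "ty": -74, "tz": -31, "rx": -63, "ry": 0, "rz": 0, "fingers": 0},
    {"tx": 0, "ty": -74, "tz": -31, "rx": -70, "ry": 0, "rz": 0, "fingers": 0}
  ]
}}

```text
time_s: 17.33
tool_pos: [522.9, 212.7, 255.6]
orientation: [0.706, 0.05, 0.705, -0.05]
contact_force: [-0.6, 0.7, -0.0]
width: 0.2
```

```bash
python3 - <<'E'
from h import *
s=monitor.read_state()
print(s['time_s'],s['tool_pos'],jpos(s),s['contact_force'],s['width'],s['q'][5],lgoal(s,[-72,40,225]))
E
```

```text
17.3333 [522.87789693 212.66242009 255.62429445] [-72.67  39.44 255.62] [-0.63727339  0.74042247 -0.04575181] 0.20078010270980926 0.5272242482769329 (array([30.63,  0.72,  0.41]), array([-19.58,   0.07,  -0.05]))
```

Emit:
{"op": "move_arm", "data": {
  "deltas": [
    {"tx": 10, "ty": 0.7, "tz": 0.4, "rx": -7, "ry": 0, "rz": 0, "fingers": 0},
    {"tx": 20, "ty": 0.7, "tz": 0.4, "rx": -14, "ry": 0, "rz": 0, "fingers": 0},
    {"tx": 30, "ty": 0.7, "tz": 0.4, "rx": -19.5, "ry": 0, "rz": 0, "fingers": 0},
    {"tx": 30, "ty": 0.7, "tz": 0.4, "rx": -19.5, "ry": 0, "rz": 0, "fingers": 0}
  ]
}}

```text
time_s: 17.67
tool_pos: [522.5, 212.9, 222.6]
orientation: [0.702, -0.072, 0.704, 0.072]
contact_force: [-0.5, -0.1, 0.3]
width: 0.1
```

```bash
python3 - <<'E'
from h import *
import pickle
s=monitor.read_state();pickle.dump(s,open('w15.pkl','wb'))
print(s['time_s'],s['tool_pos'],jpos(s),s['contact_force'],s['width'],s['q'][5],lgoal(s,[-72,40,148]))
w=snap('wrist','w15.png')
cv2.imwrite('pics/w15d.png',cv2.convertScaleAbs(cv2.resize(w[:,:,::-1],None,fx=1.25,fy=1.25,interpolation=cv2.INTER_CUBIC),alpha=1.3,beta=10))
E
```

```text
17.6667 [522.52316784 212.947336   222.57269702] [-72.96  39.79 222.57] [-0.46087775 -0.12106225  0.30650741] 0.12675269446593876 0.18329291214700486 (array([74.57,  0.22,  1.16]), array([ 0.16, -0.16,  0.01]))
```

View pics/w15d.png

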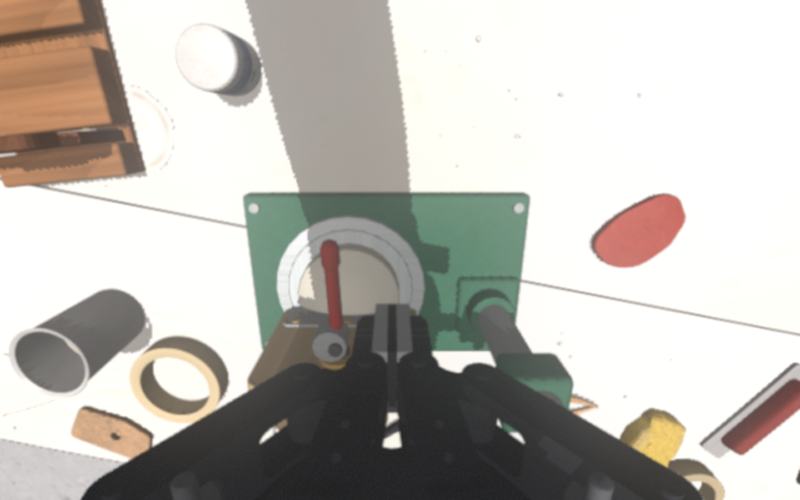

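Emit:
{"op": "move_arm", "data": {
  "deltas": [
    {"tx": 20, "ty": 0, "tz": 1, "rx": 0, "ry": 0, "rz": 0, "fingers": 0},
    {"tx": 40, "ty": 0, "tz": 1, "rx": 0, "ry": 0, "rz": 0, "fingers": 0},
    {"tx": 60, "ty": 0, "tz": 1, "rx": 0, "ry": 0, "rz": 0, "fingers": 0},
    {"tx": 72, "ty": 0, "tz": 1, "rx": 0, "ry": 0, "rz": 0, "fingers": 0},
    {"tx": 74.5, "ty": 0, "tz": 1, "rx": 0, "ry": 0, "rz": 0, "fingers": 0},
    {"tx": 74.5, "ty": 0, "tz": 1, "rx": 0, "ry": 0, "rz": 0, "fingers": 0}
  ]
}}

```text
time_s: 18.22
tool_pos: [523.3, 213.1, 149.2]
orientation: [0.703, -0.069, 0.705, 0.069]
contact_force: [-0.3, -0.0, 0.5]
width: 0.0
```

```bash
python3 - <<'E'
from h import *
import pickle
s=monitor.read_state();pickle.dump(s,open('w16.pkl','wb'))
print(s['time_s'],s['tool_pos'],jpos(s),s['contact_force'],s['width'],s['q'][5],lgoal(s,[-72,25,148]))
w=snap('wrist','w16.png')
cv2.imwrite('pics/w16d.png',cv2.convertScaleAbs(cv2.resize(w[100:400,120:520,::-1],None,fx=2,fy=2,interpolation=cv2.INTER_CUBIC),alpha=1.6,beta=10))
E
```

```text
18.2167 [523.2969895  213.0922525  149.16900386] [-72.17  39.78 149.17] [-0.31728695 -0.00316051  0.48540969] 0.04080545209076643 0.1906672926656882 (array([  1.17, -14.78,   0.25]), array([-0.28, -0.15,  0.01]))
```

View pics/w16d.png

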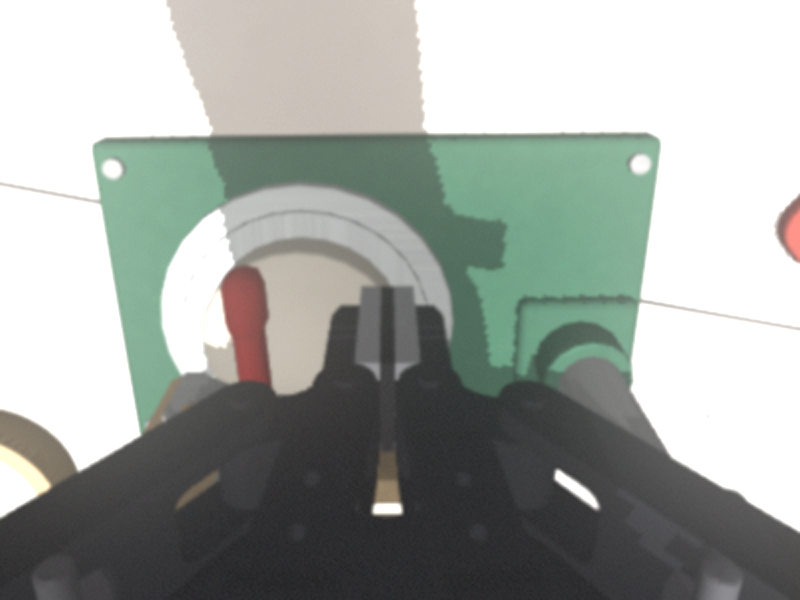

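Emit:
{"op": "move_arm", "data": {
  "deltas": [
    {"tx": 1, "ty": -4, "tz": 0, "rx": -0.3, "ry": 0, "rz": 0, "fingers": 0},
    {"tx": 1, "ty": -8, "tz": 0, "rx": -0.3, "ry": 0, "rz": 0, "fingers": 0},
    {"tx": 1, "ty": -12, "tz": 0, "rx": -0.3, "ry": 0, "rz": 0, "fingers": 0},
    {"tx": 1, "ty": -15, "tz": 0, "rx": -0.3, "ry": 0, "rz": 0, "fingers": 0}
  ]
}}

```text
time_s: 18.6
tool_pos: [527.0, 198.0, 149.8]
orientation: [0.703, -0.071, 0.704, 0.071]
contact_force: [-0.5, -0.0, 1.2]
width: -0.1
```

Emit:
{"op": "move_arm", "data": {
  "deltas": [
    {"tx": 0, "ty": -3, "tz": 0, "rx": 0, "ry": 0, "rz": 0, "fingers": 0},
    {"tx": 0, "ty": -6, "tz": 0, "rx": 0, "ry": 0, "rz": 0, "fingers": 0},
    {"tx": 0, "ty": -9, "tz": 0, "rx": 0, "ry": 0, "rz": 0, "fingers": 0}
  ]
}}

```text
time_s: 18.85
tool_pos: [528.9, 188.8, 149.9]
orientation: [0.704, -0.071, 0.704, 0.071]
contact_force: [-0.6, 0.3, 0.3]
width: 0.1
```

```bash
cat >> h.py <<'E'
PV=np.array([-20.,6.0])
def lev(th,rc=48,a=11,b=10):
    u=np.array([-np.cos(th),-np.sin(th)]);n=np.array([-np.sin(th),np.cos(th)])
    K=PV+rc*u+5*n; return K+np.array([-a,b])
E
python3 - <<'E'
from h import *
import pickle
s=monitor.read_state()
print(s['time_s'],jpos(s),s['contact_force'],Rtool(s).inv().apply(s['contact_force']))
for th in np.arange(0,1.6,.15): 
  c=lev(th); print(round(th,2),c.round(1),lgoal(s,[c[0],c[1],148]))
w=snap('wrist','w17.png')
cv2.imwrite('pics/w17d.png',cv2.convertScaleAbs(cv2.resize(w[100:400,120:520,::-1],None,fx=2,fy=2,interpolation=cv2.INTER_CUBIC),alpha=1.6,beta=10))
E
```

```text
18.85 [-71.5   14.85 149.95] [-0.63934418  0.25749225  0.27999148] [-0.27992561  0.37986496 -0.57515453]
0.0 [-79.  21.] (array([ 1.95,  6.15, -7.5 ]), array([ 0.  ,  0.  , -0.01]))
0.15 [-79.2  13.8] (array([ 1.95, -1.08, -7.71]), array([ 0.  ,  0.  , -0.01]))
0.3 [-78.3   6.6] (array([ 1.94, -8.26, -6.84]), array([ 0.  ,  0.  , -0.01]))
0.45 [-76.4  -0.4] (array([  1.94, -15.23,  -4.9 ]), array([ 0.  ,  0.  , -0.01]))
0.6 [-73.4  -7. ] (array([  1.94, -21.83,  -1.94]), array([ 0.  ,  0.  , -0.01]))
0.75 [-69.5 -13.1] (array([  1.94, -27.91,   1.97]), array([ 0.  ,  0.  , -0.01]))
0.9 [-64.8 -18.5] (array([  1.94, -33.34,   6.74]), array([ 0.  ,  0.  , -0.01]))
1.05 [-59.2 -23.1] (array([  1.94, -38.  ,  12.27]), array([ 0.  ,  0.  , -0.01]))
1.2 [-53.1 -26.9] (array([  1.94, -41.78,  18.44]), array([ 0.  ,  0.  , -0.01]))
1.35 [-46.4 -29.7] (array([  1.94, -44.59,  25.1 ]), array([ 0.  ,  0.  , -0.01]))
1.5 [-39.4 -31.5] (array([  1.94, -46.38,  32.11]), array([ 0.  ,  0.  , -0.01]))
```

View pics/w17d.png

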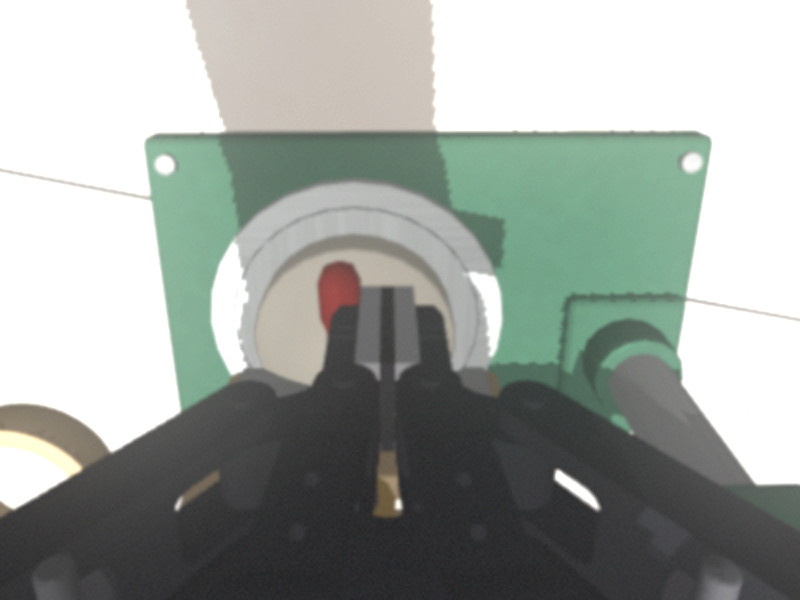

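Emit:
{"op": "move_arm", "data": {
  "deltas": [
    {"tx": 3, "ty": -5, "tz": -1, "rx": 0, "ry": 0, "rz": 0, "fingers": 0},
    {"tx": 3, "ty": -10, "tz": -1.5, "rx": 0, "ry": 0, "rz": 0, "fingers": 0},
    {"tx": 3, "ty": -15, "tz": -1.5, "rx": 0, "ry": 0, "rz": 0, "fingers": 0},
    {"tx": 3, "ty": -20, "tz": -1.5, "rx": 0, "ry": 0, "rz": 0, "fingers": 0},
    {"tx": 3, "ty": -20, "tz": -1.5, "rx": 0, "ry": 0, "rz": 0, "fingers": 0}
  ]
}}

```text
time_s: 19.32
tool_pos: [533.2, 169.4, 148.8]
orientation: [0.705, -0.07, 0.702, 0.072]
contact_force: [4.1, 5.1, 7.0]
width: 0.1
```

```bash
python3 - <<'E'
from h import *
s=monitor.read_state()
print(s['time_s'],jpos(s),s['contact_force'],Rtool(s).inv().apply(s['contact_force']),lgoal(s,[-63,-29,148]))
w=snap('wrist','w18.png')
cv2.imwrite('pics/w18d.png',cv2.convertScaleAbs(cv2.resize(w[100:400,120:520,::-1],None,fx=2,fy=2,interpolation=cv2.INTER_CUBIC),alpha=1.6,beta=10))
E
```

```text
19.3167 [-71.17  -5.03 148.78] [4.1008432  5.09670783 7.01331588] [-6.97555009  4.19171505  5.07456119] (array([  0.77, -23.97,   8.16]), array([ 0.02,  0.31, -0.14]))
```

View pics/w18d.png

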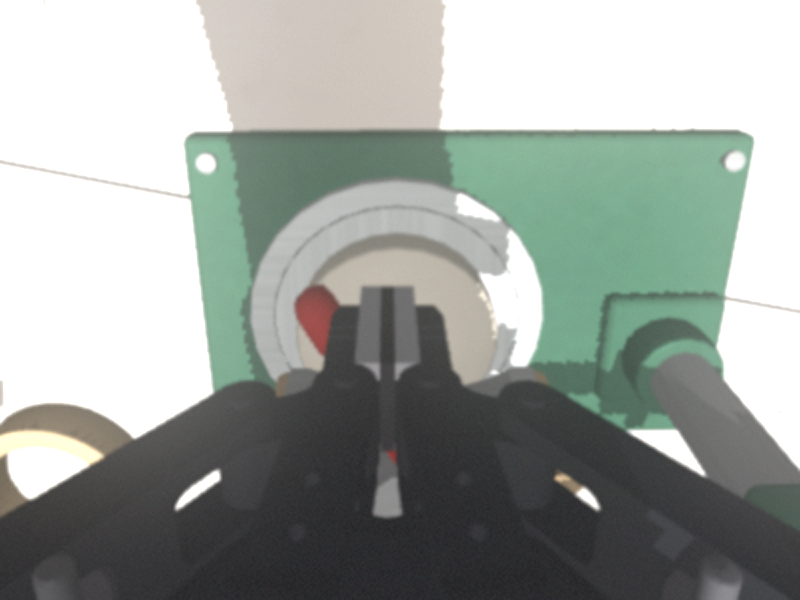

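Emit:
{"op": "move_arm", "data": {
  "deltas": [
    {"tx": 0, "ty": 0, "tz": 0, "rx": 0, "ry": 0, "rz": 0, "fingers": 0},
    {"tx": 0, "ty": 0, "tz": 0, "rx": 0, "ry": 0, "rz": 0, "fingers": 0}
  ]
}}

```text
time_s: 19.53
tool_pos: [533.4, 169.7, 149.2]
orientation: [0.706, -0.07, 0.701, 0.072]
contact_force: [0.8, 3.4, 3.2]
width: 0.0
```

```bash
python3 - <<'E'
from h import *
s=monitor.read_state()
print(s['time_s'],jpos(s),s['contact_force'],Rtool(s).inv().apply(s['contact_force']),s['wrist_torque'],Rtool(s).inv().apply(s['wrist_torque']))
t=snap('scene','s18.png');p=snap('top','t18.png')
cv2.imwrite('pics/s18d.png',cv2.convertScaleAbs(cv2.resize(t[130:240,245:345,::-1],None,fx=5,fy=5,interpolation=cv2.INTER_CUBIC),alpha=1.4))
E
```

```text
19.5333 [-70.94  -4.77 149.19] [0.79012146 3.39619211 3.15886223] [-3.140433    3.17870184  1.47321368] [ 0.69539201 -0.25757137  0.06512148] [-0.06215899 -0.3911616   0.63030369]
```

View pics/s18d.png

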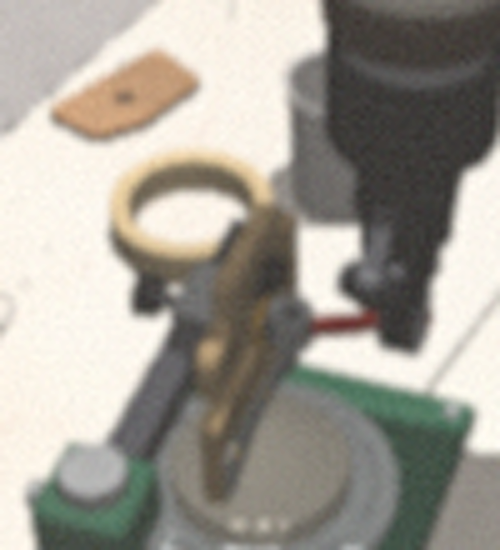

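Emit:
{"op": "move_arm", "data": {
  "deltas": [
    {"tx": 0, "ty": -5, "tz": 1.5, "rx": 0, "ry": 0, "rz": 0, "fingers": 0},
    {"tx": 0, "ty": -10, "tz": 4, "rx": 0, "ry": 0, "rz": 0, "fingers": 0},
    {"tx": 0, "ty": -15, "tz": 7, "rx": 0, "ry": 0, "rz": 0, "fingers": 0},
    {"tx": 0, "ty": -20, "tz": 10, "rx": 0, "ry": 0, "rz": 0, "fingers": 0},
    {"tx": 0, "ty": -25, "tz": 14, "rx": 0, "ry": 0, "rz": 0, "fingers": 0}
  ]
}}

```text
time_s: 20.05
tool_pos: [551.5, 148.2, 148.6]
orientation: [0.705, -0.07, 0.702, 0.073]
contact_force: [-3.7, 3.5, -0.4]
width: -0.0
```

```bash
python3 - <<'E'
from h import *
s=monitor.read_state()
print(s['time_s'],jpos(s),s['contact_force'],Rtool(s).inv().apply(s['contact_force']),Rtool(s).as_matrix()[:,0])
w=snap('wrist','w19.png')
cv2.imwrite('pics/w19d.png',cv2.convertScaleAbs(cv2.resize(w[100:400,120:520,::-1],None,fx=2,fy=2,interpolation=cv2.INTER_CUBIC),alpha=1.6,beta=10))
E
```

```text
20.05 [-57.51 -29.45 148.55] [-3.70901213  3.47592979 -0.35511371] [ 0.35686874  4.14779248 -2.93826936] [ 0.00368724  0.0044411  -0.99998334]
```

View pics/w19d.png

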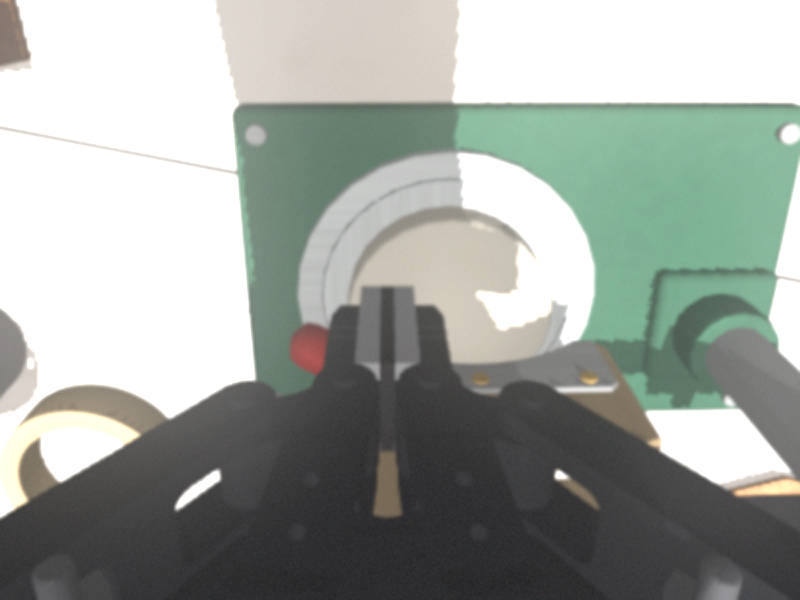

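Emit:
{"op": "move_arm", "data": {
  "deltas": [
    {"tx": 0, "ty": -3.5, "tz": 4.5, "rx": 0, "ry": 0, "rz": 0, "fingers": 0},
    {"tx": 0, "ty": -6, "tz": 9, "rx": 0, "ry": 0, "rz": 0, "fingers": 0},
    {"tx": 0, "ty": -8, "tz": 13, "rx": 0, "ry": 0, "rz": 0, "fingers": 0},
    {"tx": 0, "ty": -8, "tz": 13, "rx": 0, "ry": 0, "rz": 0, "fingers": 0}
  ]
}}

```text
time_s: 20.43
tool_pos: [566.7, 141.9, 147.8]
orientation: [0.705, -0.07, 0.702, 0.072]
contact_force: [-0.9, 0.8, -1.6]
width: 0.2
```

```bash
python3 - <<'E'
from h import *
s=monitor.read_state()
print(s['time_s'],jpos(s),s['contact_force'],Rtool(s).inv().apply(s['contact_force']),Rtool(s).as_matrix()[:,0])
w=snap('wrist','w20.png')
cv2.imwrite('pics/w20d.png',cv2.convertScaleAbs(cv2.resize(w[100:400,120:520,::-1],None,fx=2,fy=2,interpolation=cv2.INTER_CUBIC),alpha=1.6,beta=10))
E
```

```text
20.4333 [-43.8  -38.66 147.75] [-0.87272519  0.78944099 -1.64571078] [ 1.64564077  0.94358072 -0.70338625] [ 0.00294848  0.00319052 -0.99999056]
```

View pics/w20d.png

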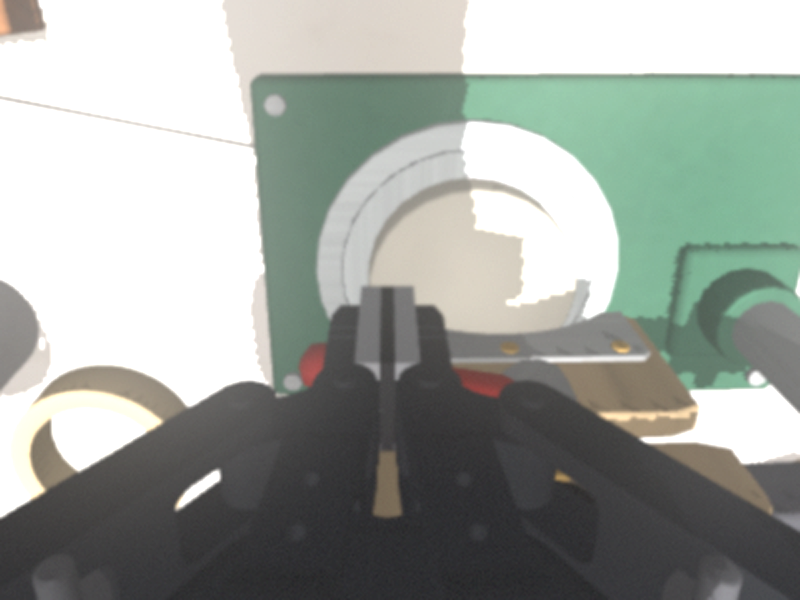

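Emit:
{"op": "move_arm", "data": {
  "deltas": [
    {"tx": 0, "ty": -0.5, "tz": 2, "rx": 0, "ry": 0, "rz": 0, "fingers": 0},
    {"tx": 0, "ty": -1, "tz": 4, "rx": 0, "ry": 0, "rz": 0, "fingers": 0}
  ]
}}

```text
time_s: 20.65
tool_pos: [570.6, 141.6, 147.8]
orientation: [0.705, -0.07, 0.702, 0.072]
contact_force: [-3.7, 2.2, 1.2]
width: -0.1
```

Emit:
{"op": "move_arm", "data": {
  "deltas": [
    {"tx": 0, "ty": 0, "tz": 2, "rx": 0, "ry": 0, "rz": 0, "fingers": 0},
    {"tx": 0, "ty": 0, "tz": 3, "rx": 0, "ry": 0, "rz": 0, "fingers": 0}
  ]
}}

```text
time_s: 20.82
tool_pos: [573.1, 141.8, 147.7]
orientation: [0.704, -0.07, 0.703, 0.071]
contact_force: [-9.5, -1.4, 1.5]
width: -0.2
```

Emit:
{"op": "move_arm", "data": {
  "deltas": [
    {"tx": 0, "ty": 0, "tz": 1, "rx": 0, "ry": 0, "rz": 0, "fingers": 0},
    {"tx": 0, "ty": 0, "tz": 2, "rx": 0, "ry": 0, "rz": 0, "fingers": 0}
  ]
}}

```text
time_s: 20.98
tool_pos: [573.4, 141.8, 147.6]
orientation: [0.703, -0.071, 0.704, 0.071]
contact_force: [-15.7, -2.6, 4.5]
width: -0.0
```

```bash
python3 - <<'E'
from h import *
s=monitor.read_state()
print(s['time_s'],jpos(s),s['contact_force'],Rtool(s).inv().apply(s['contact_force']),Rtool(s).as_matrix()[:,0])
E
```

```text
20.9833 [-37.25 -40.08 147.57] [-15.72944923  -2.64046113   4.47596182] [ -4.4439438    0.55094111 -15.9489708 ] [-2.13956866e-03  6.23880999e-04 -9.99997517e-01]
```

The force rises to 16 N with almost no further travel, so the lever is at its stop. I'll back off and look.

Emit:
{"op": "move_arm", "data": {
  "deltas": [
    {"tx": 0, "ty": 0, "tz": 1, "rx": 0, "ry": 0, "rz": 0, "fingers": 0},
    {"tx": 0, "ty": 0, "tz": 1, "rx": 0, "ry": 0, "rz": 0, "fingers": 0},
    {"tx": 0, "ty": 0, "tz": -10, "rx": 0, "ry": 0, "rz": 0, "fingers": 0},
    {"tx": 0, "ty": 0, "tz": -25, "rx": 0, "ry": 0, "rz": 0, "fingers": 0},
    {"tx": 0, "ty": 0, "tz": -40, "rx": 0, "ry": 0, "rz": 0, "fingers": 0},
    {"tx": -10, "ty": 0, "tz": -55, "rx": 0, "ry": 0, "rz": 0, "fingers": 0},
    {"tx": -40, "ty": 0, "tz": -60, "rx": 0, "ry": 0, "rz": 0, "fingers": 0},
    {"tx": -75, "ty": 0, "tz": -60, "rx": 0, "ry": 0, "rz": 0, "fingers": 0},
    {"tx": -90, "ty": 0, "tz": -60, "rx": 0, "ry": 0, "rz": 0, "fingers": 0},
    {"tx": -90, "ty": 0, "tz": -60, "rx": 0, "ry": 0, "rz": 0, "fingers": 0}
  ]
}}

```text
time_s: 21.82
tool_pos: [516.5, 129.9, 242.5]
orientation: [0.706, -0.07, 0.702, 0.071]
contact_force: [0.6, -0.1, -0.4]
width: 0.2
```

```bash
python3 - <<'E'
from h import *
import pickle
s=monitor.read_state();pickle.dump(s,open('w21.pkl','wb'))
print(s['time_s'],jpos(s),s['contact_force'])
w=snap('wrist','w21.png');t=snap('scene','s21.png');p=snap('top','t21.png')
cv2.imwrite('pics/w21d.png',cv2.convertScaleAbs(cv2.resize(w[100:400,120:520,::-1],None,fx=2,fy=2,interpolation=cv2.INTER_CUBIC),alpha=1.6,beta=10))
cv2.imwrite('pics/s21d.png',cv2.convertScaleAbs(cv2.resize(t[130:240,245:365,::-1],None,fx=5,fy=5,interpolation=cv2.INTER_CUBIC),alpha=1.4))
cv2.imwrite('pics/t21d.png',cv2.convertScaleAbs(cv2.resize(p[150:290,220:460,::-1],None,fx=3.3,fy=3.3,interpolation=cv2.INTER_CUBIC),alpha=1.5))
E
```

```text
21.8167 [-95.41 -40.37 242.45] [ 0.63411533 -0.08220832 -0.41485633]
```

View pics/w21d.png

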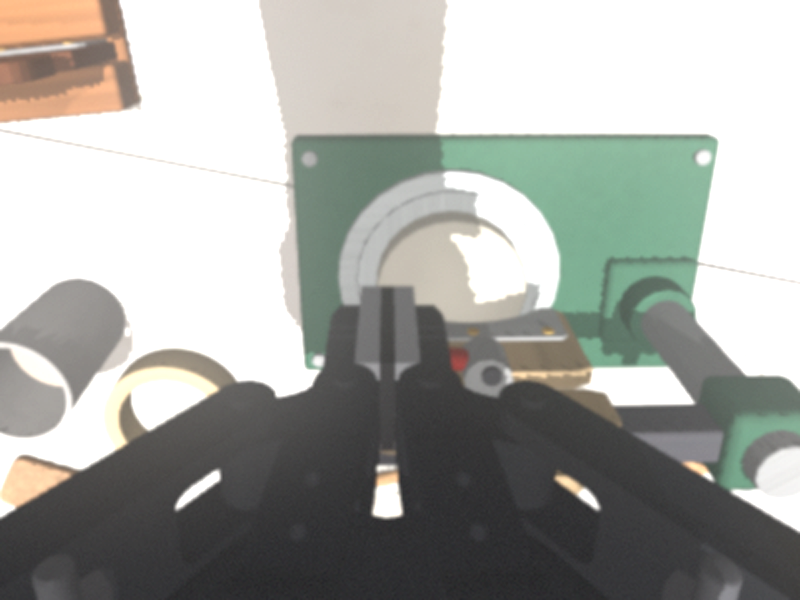

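View pics/s21d.png

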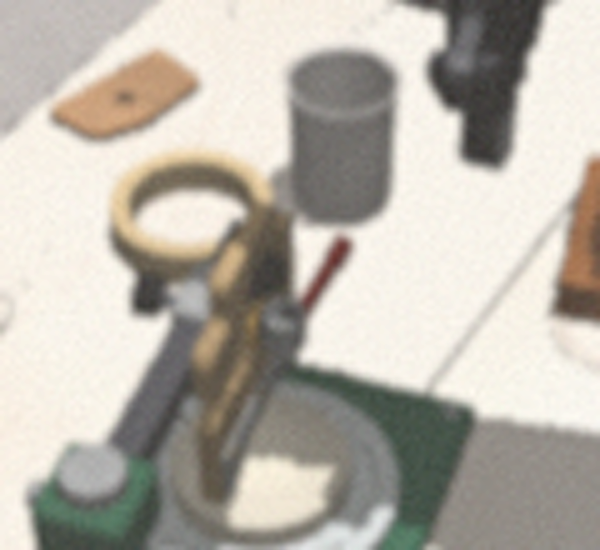

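View pics/t21d.png

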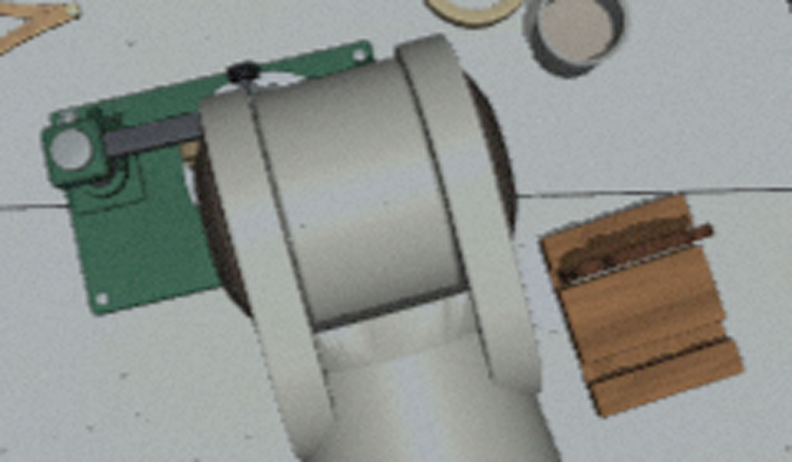

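```bash
python3 - <<'E'
from h import *
S=cam('scene');x,y=jax()
P=onz(S,np.array([(343,243),(308,303)])/5.+[245,130],152)-JM
Q=np.c_[P@x,P@y];print(Q.round(1))
for q in (Q[0]-PV,Q[0]-Q[1]): print(np.arctan2(-q[1],-q[0]))
E
```

```text
[[-25.9 -57.3]
 [-23.9 -11.7]]
1.4772512228980645
1.525368004551825
```

Emit:
{"op": "move_arm", "data": {
  "deltas": [
    {"tx": -10, "ty": 0, "tz": -35, "rx": 0, "ry": 0, "rz": 0, "fingers": 0},
    {"tx": -20, "ty": -20, "tz": -70, "rx": 0, "ry": 0, "rz": 0, "fingers": 0},
    {"tx": -20, "ty": -50, "tz": -100, "rx": 0, "ry": 0, "rz": 0, "fingers": 0},
    {"tx": -20, "ty": -80, "tz": -120, "rx": 0, "ry": 0, "rz": 0, "fingers": 0},
    {"tx": -20, "ty": -100, "tz": -130, "rx": 0, "ry": 0, "rz": 0, "fingers": 0},
    {"tx": -20, "ty": -100, "tz": -130, "rx": 0, "ry": 0, "rz": 0, "fingers": 0},
    {"tx": -20, "ty": -100, "tz": -130, "rx": 0, "ry": 0, "rz": 0, "fingers": 0}
  ]
}}

```text
time_s: 22.55
tool_pos: [407.4, 4.9, 256.4]
orientation: [0.703, -0.07, 0.705, 0.07]
contact_force: [0.1, 0.1, -0.3]
width: -0.0
```

```bash
python3 - <<'E'
from h import *
s=monitor.read_state()
print(s['time_s'],s['tool_pos'],s['contact_force'])
t=snap('scene','s22.png');p=snap('top','t22.png')
cv2.imwrite('pics/s22d.png',cv2.convertScaleAbs(cv2.resize(t[130:240,245:365,::-1],None,fx=5,fy=5,interpolation=cv2.INTER_CUBIC),alpha=1.4))
cv2.imwrite('pics/t22d.png',cv2.convertScaleAbs(cv2.resize(p[150:290,180:420,::-1],None,fx=3.3,fy=3.3,interpolation=cv2.INTER_CUBIC),alpha=1.5))
E
```

```text
22.55 [407.39457788   4.94416652 256.44788568] [ 0.09446806  0.057268   -0.33651421]
```

View pics/t22d.png

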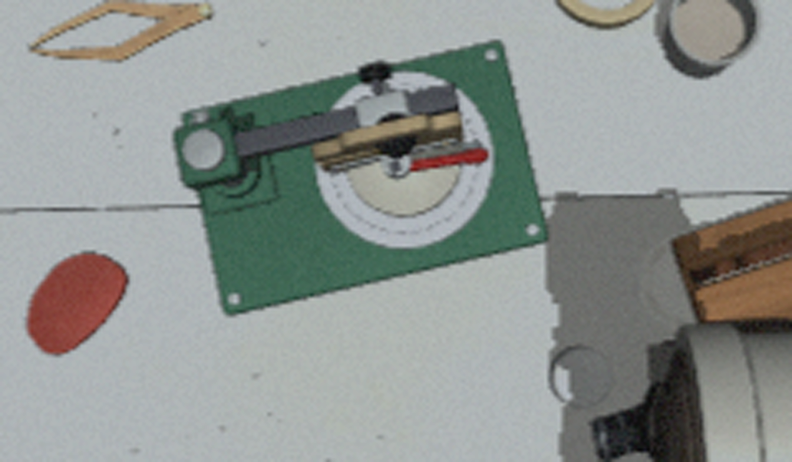

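View pics/s22d.png

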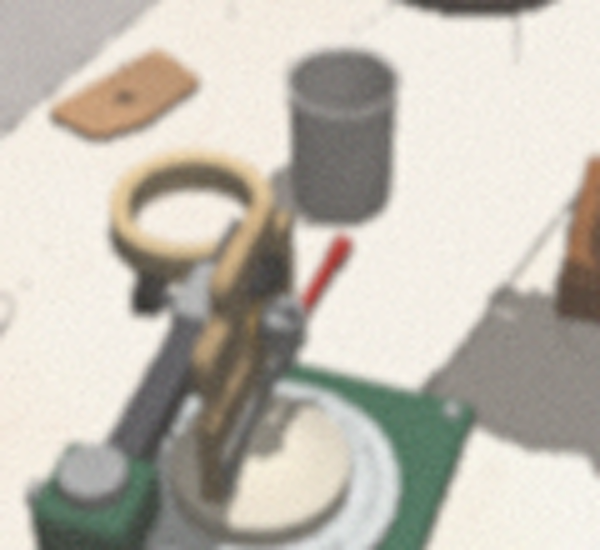

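The top view shows the template hanging parallel to the arm, at about (390,140). The lever lies along −y, from (400,165) to (487,155). The jar, kidney, beaker and spare look to be where they were, and the robot is clear of everything.

```bash
python3 - <<'E'
from workcell import sign_off
print(sign_off())
E
```

```text
the job is handed in; nothing more can be done
None
```

The pale template now hangs by its notch on the jigger's stud, and the red lever is swung to its stop. I handed the job in at about 22.6 s; sign-off gives no verdict, so I don't have a pass or fail.

- **Hanging:** I slid the slot along until it touched the stud at about 4 N, backed off 1.3 mm and lowered it. The weight came off the gripper at TCP height 171.2 mm, where I had predicted it would seat. I then let go, with the lever still open.
- **Clamping:** I pushed the lever round with the shut fingers until the force reached 16 N with almost no further travel. I worked out a lever angle of 1.48 to 1.53 rad from the scene picture.
- **Last pictures:** The template looks upright and parallel to the arm with the lever across. By eye, the spare, jar, kidney and beaker are where they were. The robot is clear, with less than 0.4 N measured on the tool.

**Not measured or in disagreement:**
- I did not measure the clamp force on the template itself; I inferred it from the lever being at its stop.
- A black ball knob on the jigger appeared to sit in the template's path in the camera views. The plate went through that spot without any contact force, so it seems to be only visual.
- My first estimate of the jigger, from its column and base plate, was about 2.5 mm off in x compared with the pivot and washer. I used the pivot and washer, and the wrist view of the gap agreed with them.

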